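# Load the egg cooker

### The job

Get the egg cooker ready for breakfast: first set the wire egg rack level inside the rim of the heating base, down on its hot plate; then stand the three eggs upright in the rack, one in each ring; last, put the clear lid on so that it sits flush all round on the base. Do not drop an egg and leave the egg cups and the kitchen timer where they are.

Things in the scene. Friction and masses are not known exactly. Their poses are not given: they have to be found in the camera images.
- cooker_base: dark round heating base, 170 mm wide, copper band, small dial; fixed. Origin: centre of underside, z up. Flat metal hot plate (for the rack) 44 mm above the worktop, inside a thin steel collar (inner radius 66, outer 69 to 71 mm), top edge at 54 mm; round it a flat shoulder, also at 44 mm, for the lid's rim. Wall cabinets hang 515 mm above the worktop from x = 0.57 m on: lift no higher than needed.
- egg_rack: loose dark steel wire rack, 120 g. Origin: centre of underside, z up. Foot ring radius 62 mm: 4 mm play in the collar. Three rings, 32 mm wide inside, 14 mm high, centred 40 mm from the axis at 0, 120, 240 degrees from its x. Pick up by the central black upright grip: 16 mm thick, 28 to 54 mm high. An egg's middle stands 31 mm up. Over a ring, close fingers square to the line to the axis.
- egg_white: white hen's egg, 44 mm across, 57 mm long, 60 g. Origin at its middle, half way up on its axis; z runs along the egg to the blunt end, which starts upward. It starts standing in a hole of the holder, its middle about 18 mm above the holder's top face.
- egg_tan: light tan hen's egg, 44 mm across, 57 mm long, 60 g. Origin at its middle, half way up on its axis; z runs along the egg to the blunt end, which starts upward. It starts standing in a hole of the holder, its middle about 18 mm above the holder's top face.
- egg_brown: dark brown hen's egg, 44 mm across, 57 mm long, 60 g. Origin at its middle, half way up on its axis; z runs along the egg to the blunt end, which starts upward. It starts standing in a hole of the holder, its middle about 18 mm above the holder's top face.
- cooker_lid: clear dome lid, loose, 200 g, standing on its rim. Origin: centre of the rim plane (underside), z up. Outer radius 78, inner 75 mm; dome 72 mm high. Pick up by the round black knob on top: 22 mm thick, from 78 to 110 mm above the rim. On the base its rim rests on the shoulder, round the collar, about 4 mm play, at any turn.
- egg_holder: wooden egg holder, 104 by 154 mm, fixed, top face 36 mm above the worktop. Origin: centre of underside, z up, long side along y. Six holes, 32 mm wide, at x = -25 or 25, y = -50, 0 or 50 mm; three, set zigzag, hold the eggs: beside each egg, along the holder's x, the next hole is empty, so there is room to close fingers along x.
- blue_egg_cup: dark blue stoneware egg cup, 47 mm across, 58 mm high, a bystander to be left alone. Origin at the centre of its underside.
- white_egg_cup: white stoneware egg cup, 47 mm across, 58 mm high, a bystander to be left alone. Origin at the centre of its underside.
- kitchen_timer: round wind-up kitchen timer, white below and dark above, 64 mm across, 50 mm high, a bystander to be left alone. Origin at the centre of its underside.
Not all that is in view belongs to the job. What is shaped like the egg_brown but pink is not meant.

How it is judged:
By the outcome, as a careful person would: the job done as asked, in the order asked, and still so for the second after the job is handed in, with the robot touching nothing.
It also fails if it takes over 120 s, if anything falls off the work surface, if the arm or the gripper's body presses on something with over 40 N, if the wrist force passes 120 N, or if a joint passes its speed limit or range.

### The arm

A 7-joint arm with a two-finger parallel gripper is mounted at the origin on a cart in front of the work surface, level with it; the furniture and walls round the work are solid. World frame = base frame: x ahead of the robot, y to its left, z up, the work surface at z = 0. Lengths are in mm, angles in rad, forces in N, time in s.
With the tool pointing down it reaches from about 400 to 875 mm from the base axis. Payload 4.4 kg.
Tool frame: the origin (TCP) lies midway between the tips of the shut fingers; the grasp point (between the pads) lies 19 mm behind it (ctrl.pinch_z is the distance from the TCP to the grasp point, in mm); z points along the fingers, y is the line along which they close (so a half turn about z gives the same grasp; the last joint's range is limited). The gripper opens to 85 mm and grips with 20 to 120 N. Pads are 22 mm wide; open, the fingers measure 114 mm over their backs; the gripper's body (76 mm by 85 mm) begins 54 mm behind the grasp point. The pads swing forward as they close: fully open they stand 13 mm farther back than shut.
Start: joints at [-1.228, 0.628, 0.038, 1.517, -0.027, 0.996, -0.02], TCP at [258.359, 596.463, 231.313] pointing down, gripper open.
Joint ranges: [-3.06, 3.06], [-0.37, 2.12], [-1.25, 1.32], [0.18, 2.47], [-1.1, 4.24], [0.23, 1.98], [-2.94, 2.94]. Speed limits (rad/s): [2.57, 2.57, 3.14, 3.14, 3.14, 3.14, 3.14].

### API

Orientations are given as [roll, pitch, yaw] about the fixed x, y, z axes, in that order (R = Rz(yaw) Ry(pitch) Rx(roll)).
In Python, from cell import read_state, cams, order, ctrl gives the robot as it stands.
- The arm moves only by the tool move_arm, never from a script. Its argument "targets" is text: rows parted by semicolons, each of 7 numbers parted by spaces: the gripper's target within -1 to 1 (fully open at 1, half-way at 0, shut at -1), then the shift along the tool's x, y, z in cm, then the turn, a rotation vector about the tool's x, y, z in degrees. A call has 1 to 5 rows; each row shifts and turns the commanded pose from where the row before left it, along the tool's axes as they then stand; what a row does not reach is not made up. A row lasts 1/12 s, in which the tool goes at most 41.7 mm and 7.16 degrees, less where a joint would pass 70% of its speed; a pose out of reach is approached as far as the arm can. A call with a gripper value outside its range is refused whole. The fingers move at their own pace and stop on an object; the grip force is fixed at half the most. Time passes only in rows, so rows that do not move let the fingers close. It gives the time, the measured TCP pose, the force, the opening and the grip force at its end, in the units of the state.
- read_state(): the state, without advancing time (a new reading comes with each control period).
- cams.get_image(name): name is "scene" or "top" or "wrist"; returns a dict with "color" (400x640x3 uint8, red, green, blue), "fovy" (degrees; the focal length in pixels is half the picture's height over the tangent of half this angle, whatever the lens; pixels are square), "cx", "cy" (the principal point, pixels), "k1" (the pictures are not rectified: a ray, as slopes to the right and down, at radius r is drawn at 1 + k1 r^2 times it, then the intrinsics apply), "rvec" (rotation vector, rad) and "tvec" (3), from world to camera coordinates, as OpenCV has them. Camera axes: x right, y down, z forward; pixel columns grow to the right and rows downward; lengths in mm; the calibration is good to about 2 mm. A picture is of the moment at which its call begins. There is no depth.
- order.finish_job(): hands the job in; it is judged then, once.
The state is a dict: "clock": time; "qpos": joint angles; "qd": joint speeds; "tau": joint torques, N m; "eef_pos": TCP position; "tool_rot": TCP orientation; "force": force on the tool from outside, world axes, zero at the start; "torque": the same for the moment, N m; "width": finger opening in mm; "gripper_force": force on a finger pad.
Only numpy, scipy, OpenCV 4.12 (cv2) and the standard library are available. Lean on these libraries where they do the work, as an engineer would, in place of code of your own. Each camera call takes 0.05 s, during which the arm holds its last target. There are 200 camera calls.

## Working session

There is one attempt and no reset: what is moved stays moved. The work goes in short steps, Python scripts to look and compute and a tool call to move; the robot and the scene stay as the last step left them, time stands still between calls to the robot, and variables do not carry over. Pictures are saved under pics/ and viewed, at most 14 in all, crops included, and the job is handed in when it is done.

Besides the shell and the picture viewer there is one more tool, called after "Request:" in YAML: its name, and indented under it one key for each argument. move_arm: Moves the arm, as the interface text tells. Its arguments: {"type":"object","properties":{"targets":{"type":"string"}},"required":["targets"]}

```bash
mkdir -p pics; ls; python3 - <<'E'
from cell import read_state,cams,ctrl
import cv2
print(read_state(), ctrl.pinch_z)
for n in ("scene","top"):
    im=cams.get_image(n); print({k:v for k,v in im.items() if k!='color'})
    cv2.imwrite(f'pics/{n}0.png',im['color'][:,:,::-1])
E
```

```text
pics
{'clock': 0.0, 'qpos': array([-1.22780877,  0.62933753,  0.03841525,  1.51839944, -0.02700465,
        0.99630662, -0.02001239]), 'qd': array([-0.00063695, -0.00204032, -0.00101634, -0.00320836,  0.00017178,
        0.00063126, -0.00090372]), 'tau': array([-1.59652707e-03, -5.63399041e+01,  1.22564189e+00, -1.93454182e+01,
        1.10268433e-02,  1.03339533e-02,  1.97665747e-05]), 'eef_pos': array([258.0752142 , 595.86805209, 230.38412692]), 'tool_rot': array([-3.13965879e+00,  6.28904475e-06,  2.73281107e+00]), 'force': array([ 0.56036468, -0.044057  ,  0.13379682]), 'torque': array([ 0.02957409,  0.02706765, -0.02752058]), 'gripper_force': 0.0, 'width': 85.0489269804447} 18.700000000000003
{'fovy': 57.90890165357425, 'cx': 328.1262831558169, 'cy': 198.31559798101583, 'k1': -0.06528609855294958, 'rvec': array([ 1.1659094 , -1.99003205,  1.23911841]), 'tvec': array([263.53010085, 249.05537974, 722.43136012])}
{'fovy': 50.3366758668714, 'cx': 321.71841808077187, 'cy': 209.3714654595409, 'k1': -0.09361184615366905, 'rvec': array([ 2.57005407, -1.44776923,  0.16473616]), 'tvec': array([-198.72860821,  425.09400965, 1436.54065409])}
```

View pics/scene0.png

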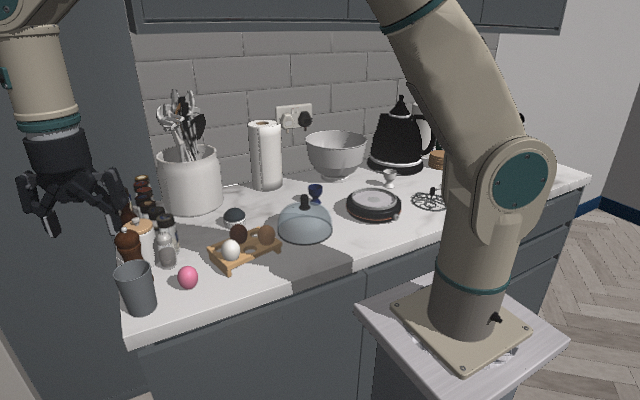

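View pics/top0.png

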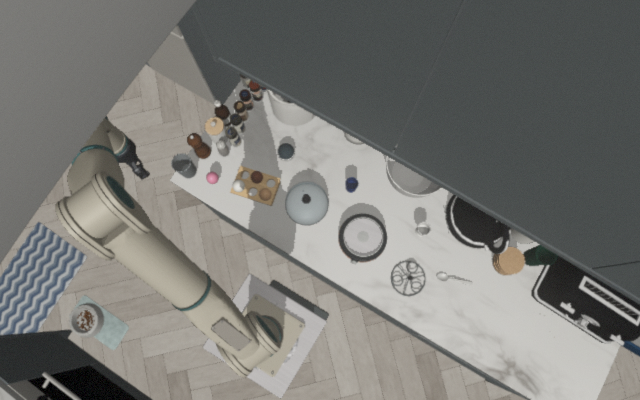

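Scene: white egg (231,250), tan/brown eggs near (238,233)/(266,234), lid (305,222), base (373,205), rack (430,200). Top: holder (256,186), lid (307,203), base (362,238), rack (408,277), pink decoy (212,178), timer (286,150), cups (351,184) and (422,228). I'll write the helpers and view an enlarged top crop.

```bash
cat > h.py <<'E'
import numpy as np, cv2
from cell import read_state,cams,ctrl
from scipy.spatial.transform import Rotation as Ro
def K(im):
    f=200/np.tan(np.radians(im['fovy']/2)); return f,im['cx'],im['cy']
def pose(im): return Ro.from_rotvec(im['rvec']).as_matrix(), np.array(im['tvec'])
def ray(im,uv):
    f,cx,cy=K(im); d=(np.atleast_2d(uv).astype(float)-[cx,cy])/f; s=d.copy()
    for _ in range(20): s=d/(1+im['k1']*(s**2).sum(1,keepdims=True))
    R,t=pose(im); return -R.T@t, np.c_[s,np.ones(len(s))]@R
def onz(im,uv,z):
    c,d=ray(im,uv); return (c+d*((z-c[2])/d[:,2:3]))[:,:2]
def proj(im,P):
    f,cx,cy=K(im);R,t=pose(im); q=np.atleast_2d(P)@R.T+t; s=q[:,:2]/q[:,2:]
    return s*(1+im['k1']*(s**2).sum(1,keepdims=True))*f+[cx,cy]
def two(ims,uvs):
    A=np.zeros((3,3));b=np.zeros(3)
    for im,uv in zip(ims,uvs):
        c,d=ray(im,uv);d=d[0]/np.linalg.norm(d[0]);M=np.eye(3)-np.outer(d,d);A+=M;b+=M@c
    return np.linalg.solve(A,b)
def blob(im,lo,hi,roi=None,amin=20):
    h=cv2.cvtColor(im['color'],cv2.COLOR_RGB2HSV); m=cv2.inRange(h,np.array(lo),np.array(hi))
    if roi is not None:
        k=np.zeros_like(m);x0,y0,x1,y1=roi;k[y0:y1,x0:x1]=255;m&=k
    n,_,st,ce=cv2.connectedComponentsWithStats(m)
    return [(ce[i],st[i]) for i in range(1,n) if st[i][4]>amin],m
def tool():
    s=read_state(); return np.array(s['eef_pos']),Ro.from_euler('xyz',s['tool_rot']),s
def delta(P,yaw=None):
    "shift (cm, tool axes) and yaw turn (deg about tool z) to TCP target P, for a down tool"
    p,R,s=tool(); d=R.inv().apply(np.array(P)-p)/10
    y=None
    if yaw is not None:
        y=-(np.degrees(s['tool_rot'][2])*-1+yaw); y=(y+90)%180-90
    print('tcp',p.round(1),'rot',np.degrees(s['tool_rot']).round(1),'q7',s['qpos'][6].round(2),'shift cm',d.round(2),'turn z',y)
def save(im,n,roi=None,k=1):
    c=im['color'][:,:,::-1]
    if roi: x0,y0,x1,y1=roi;c=c[y0:y1,x0:x1]
    cv2.imwrite(f'pics/{n}.png',cv2.resize(c,None,fx=k,fy=k,interpolation=cv2.INTER_CUBIC))
E
python3 - <<'E'
from h import *
t=cams.get_image('top'); np.save('top0.npy',t,allow_pickle=True)
s=cams.get_image('scene')
save(t,'top1',(200,140,440,305),3)
for n,uv,z in [('holder',(256,186),36),('lid knob',(306,199),110),('base',(362,238),44),('rack',(408,277),20),('bluecup',(351,184),58),('wcup',(422,228),58),('timer',(286,150),50),('pink',(212,178),25)]:
    print(n,onz(t,uv,z)[0].round(), )
E
```

```text
holder [420. 296.]
lid knob [458. 107.]
base [ 453. -120.]
rack [ 422. -325.]
bluecup [596.   8.]
wcup [ 588. -281.]
timer [586. 273.]
pink [364. 452.]
```

View pics/top1.png

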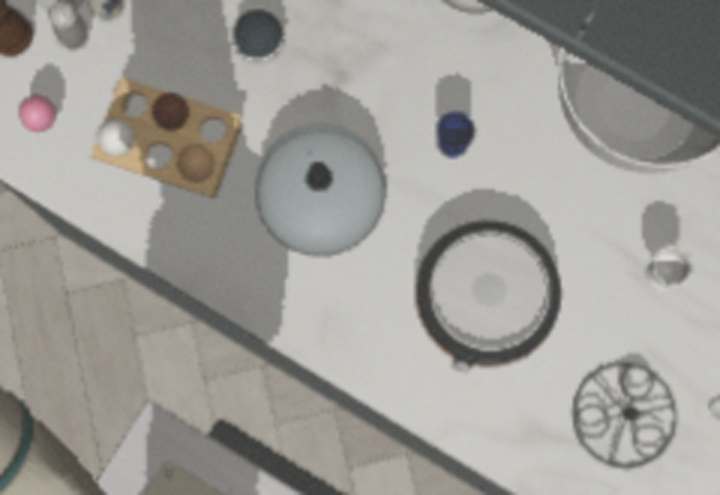

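Crop (x3, offset 200,140): white egg (116,136), dark brown (170,111), tan (195,161), holder corners (125,78),(241,113),(215,197),(93,158); lid knob (318,177); base ring centre (488,290); rack ring centre (624,414), grip (629,412).

```bash
python3 - <<'E'
from h import *
t=np.load('top0.npy',allow_pickle=True).item()
f=lambda x,y:(200+x/3,140+y/3)
for n,uv,z in [('white',f(116,136),60),('brown',f(170,111),60),('tan',f(195,161),60),('rackgrip',f(629,411),54),('rackring',f(624,414),0),('knob',f(318,177),110),('base outer',f(488,292),48),('lid rim',f(321,190),20)]:
    print(n,onz(t,uv,z)[0].round())
c=onz(t,[f(125,78),f(241,113),f(215,197),f(93,158)],36);print(c.round(),c.mean(0).round())
h=cv2.cvtColor(t['color'],cv2.COLOR_RGB2HSV)
for p in [f(116,136),f(170,111),f(195,161),f(130,165),f(488,290),f(425,292),f(318,177)]: print(h[int(p[1]),int(p[0])])
delta((430,300,230),None)
E
```

```text
white [387. 343.]
brown [445. 305.]
tan [409. 247.]
rackgrip [ 419. -325.]
rackring [ 422. -330.]
knob [458. 107.]
base outer [ 455. -121.]
lid rim [463. 110.]
[[456. 381.]
 [491. 238.]
 [389. 209.]
 [353. 359.]] [422. 297.]
[ 30   6 219]
[ 10 104  81]
[ 15  92 141]
[ 18  81 198]
[ 38   6 171]
[30  8 64]
[60  4 60]
tcp [258.2 596.2 230.7] rot [-179.9   -0.   156.6] q7 -0.02 shift cm [-27.54 -20.35   0.1 ] turn z None
```

Request:
move_arm:
  targets: "1 -3.06 -2.26 0 0 0 0;1 -3.06 -2.26 0 0 0 0;1 -3.06 -2.26 0 0 0 0;1 -3.06 -2.26 0 0 0 0;1 -3.06 -2.26 0 0 0 0"

```text
clock: 0.62
eef_pos: [354.3, 430.3, 231.2]
tool_rot: [-3.141, 0.0, 2.733]
force: [1.7, 0.0, -0.2]
width: 85.5
gripper_force: 0.0
```

Request:
move_arm:
  targets: "1 -3.06 -2.26 0 0 0 0;1 -3.06 -2.26 0 0 0 0;1 -3.06 -2.26 0 0 0 0;1 -3.06 -2.26 0 0 0 0;1 0 0 0 0 0 0"

```text
clock: 1.03
eef_pos: [435.0, 291.3, 231.4]
tool_rot: [-3.138, 0.005, 2.721]
force: [0.3, -0.3, 0.7]
width: 85.4
gripper_force: 0.0
```

```bash
python3 - <<'E'
from h import *
w=cams.get_image('wrist'); save(w,'w1'); delta((440,0,230))
R,t=pose(w);print('cam at',-R.T@t,'fwd',R[2],w['fovy'])
E
```

```text
tcp [432.9 295.5 231.4] rot [-1.799e+02  1.000e-01  1.561e+02] q7 0.53 shift cm [-12.64 -26.72   0.21] turn z None
cam at [365.24460746 323.15553772 373.45742276] fwd [ 0.27856309 -0.12753052 -0.95191311] 63.09038412681441
```

View pics/w1.png

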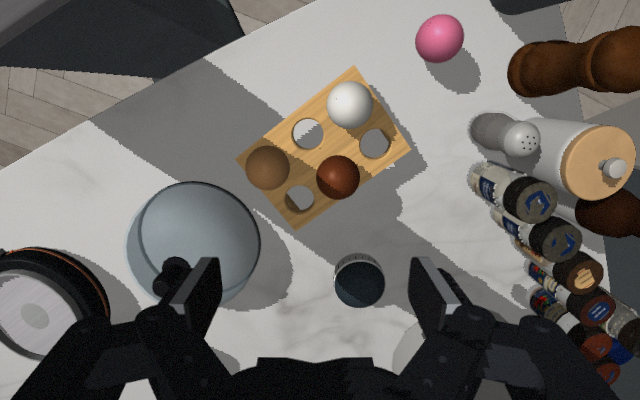

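Wrist view: white egg (350,105), tan (267,167), brown (337,177); empty holes (308,133),(375,143),(300,197); lid rim ellipse around (195,243), base at left; pink decoy (440,38), timer (360,280).

```bash
python3 - <<'E'
from h import *
w=cams.get_image('wrist'); np.save('w1.npy',w,allow_pickle=True)
H=onz(w,[(308,133),(375,143),(300,197)],36);print('holes',H.round(1))
E=onz(w,[(350,105),(267,167),(337,177)],54);print('eggs w t b',E.round(1))
# lattice: white-hole2 ... check spacings
a=np.r_[E,H]
for i in range(6): print(np.linalg.norm(a-a[i],axis=1).round(0))
print('knob?',onz(w,(175,268),105).round())
E
```

```text
holes [[394.7 305.1]
 [432.1 364.3]
 [453.9 268.8]]
eggs w t b [[385.2 353.5]
 [407.  254.9]
 [445.  314.9]]
[  0. 101.  71.  49.  48. 109.]
[101.   0.  71.  52. 112.  49.]
[71. 71.  0. 51. 51. 47.]
[49. 52. 51.  0. 70. 69.]
[ 48. 112.  51.  70.   0.  98.]
[109.  49.  47.  69.  98.   0.]
knob? [[451. 143.]]
```

Request:
move_arm:
  targets: "1 -1.5 -3.4 0 0 0 0;1 -1.5 -3.4 0 0 0 0;1 -1.5 -3.4 0 0 0 0;1 -1.5 -3.4 0 0 0 0;1 -1.5 -3.4 0 0 0 0"

```text
clock: 1.55
eef_pos: [430.9, 114.9, 231.3]
tool_rot: [3.141, -0.0, 2.737]
force: [-0.1, -0.3, -0.5]
width: 85.6
gripper_force: 0.0
```

Request:
move_arm:
  targets: "1 -1.5 -3.4 0 0 0 0;1 -1.5 -3.4 0 0 0 0;1 -1.5 -3.4 0 0 0 0;1 -1.5 -3.4 0 0 0 0;1 -1.5 -3.4 0 0 0 0"

```text
clock: 1.97
eef_pos: [433.0, -71.1, 231.4]
tool_rot: [3.141, 0.0, 2.736]
force: [-0.1, -0.3, 0.1]
width: 85.1
gripper_force: 0.0
```

Request:
move_arm:
  targets: "1 -1.5 -3.4 0 0 0 0;1 -1.5 -3.4 0 0 0 0;1 -1.5 -3.4 0 0 0 0;1 0 0 0 0 0 0;1 0 0 0 0 0 0"

```text
clock: 2.38
eef_pos: [433.8, -183.5, 231.2]
tool_rot: [3.141, 0.0, 2.73]
force: [0.2, 0.9, -0.4]
width: 85.5
gripper_force: 0.0
```

```bash
python3 - <<'E'
from h import *
w=cams.get_image('wrist'); save(w,'w2'); np.save('w2.npy',w,allow_pickle=True);delta((420,-325,100))
E
```

```text
tcp [ 433.9 -181.6  231.1] rot [179.9  -0.  156.6] q7 1.58 shift cm [ -4.42 -13.73  13.09] turn z None
```

View pics/w2.png

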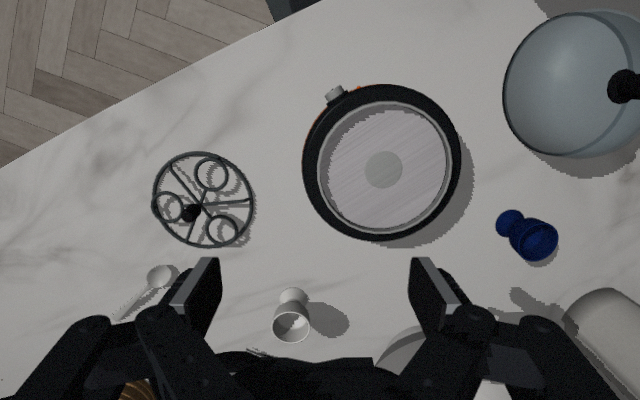

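Rack: foot ring ellipse centre about (204,199), grip top (190,212), rings (211,174),(168,207),(222,231). Base: collar around (388,168), spoon and white cup in the foreground.

```bash
python3 - <<'E'
from h import *
w=np.load('w2.npy',allow_pickle=True).item()
h=cv2.cvtColor(w['color'],cv2.COLOR_RGB2GRAY)
m=((h<90)*255).astype('uint8'); k=np.zeros_like(m);k[145:250,148:258]=255;m&=k
p=cv2.findNonZero(m);hull=cv2.convexHull(p)[:,0,:]
P=onz(w,hull,3)
def circ(P):
    A=np.c_[2*P,np.ones(len(P))];x=np.linalg.lstsq(A,(P**2).sum(1),rcond=None)[0];return x[:2],np.sqrt(x[2]+x[:2]@x[:2])
print('foot',circ(P)); 
print('grip top',onz(w,[(190,210)],54))
R=onz(w,[(211,174),(168,207),(222,231)],12);print('rings',R.round(1),R.mean(0))
d=R-R.mean(0);print(np.linalg.norm(d,axis=1),np.degrees(np.arctan2(d[:,1],d[:,0])))
m=((h<75)*255).astype('uint8');k[:]=0;k[80:245,298:464]=255;m&=k
m=cv2.morphologyEx(m,cv2.MORPH_OPEN,np.ones((5,5)))
hull=cv2.convexHull(cv2.findNonZero(m))[:,0,:]
for z in (40,44): print('base',circ(onz(w,hull,z)))
c=[onz(w,q,54) for q in [(320,168),(450,168)]];print(c)
t=np.load('top0.npy',allow_pickle=True).item()
E
```

```text
foot (array([ 422.0284915 , -325.69071572]), np.float64(62.22919259471988))
grip top [[ 416.5752086  -318.28007974]]
rings [[ 395.2 -295.5]
 [ 409.5 -362.5]
 [ 462.6 -317.7]] [ 422.43441628 -325.23840694]
[40.33853351 39.43119508 40.81839533] [ 132.46422175 -109.07797085   10.59875129]
base (array([ 458.59821104, -117.47052215]), np.float64(84.15668392840573))
base (array([ 457.46516607, -117.8980612 ]), np.float64(83.14734132020243))
[array([[ 430.22411047, -175.62902582]]), array([[482.60222727, -55.0361301 ]])]
```

Request:
move_arm:
  targets: "1 -0.92 -2.74 2 0 0 0;1 -0.92 -2.74 2 0 0 0;1 -0.92 -2.74 2 0 0 0;1 -0.92 -2.74 2 0 0 0;1 -0.92 -2.74 2 0 0 0"

```text
clock: 2.85
eef_pos: [422.9, -324.7, 130.3]
tool_rot: [3.14, 0.0, 2.738]
force: [1.0, 0.4, 1.3]
width: 85.6
gripper_force: 0.0
```

Request:
move_arm:
  targets: "1 0 0 0 0 0 0;1 0 0 0 0 0 0;1 0 0 0 0 0 0"

```text
clock: 3.1
eef_pos: [422.4, -324.0, 131.2]
tool_rot: [3.14, -0.001, 2.736]
force: [1.1, 0.0, 0.7]
width: 85.6
gripper_force: 0.0
```

```bash
python3 - <<'E'
from h import *
w=cams.get_image('wrist'); save(w,'w3'); np.save('w3.npy',w,allow_pickle=True);delta((422,-325.5,22))
print(proj(w,[(422,-325.5,54),(422,-325.5,28),(422,-325.5,0)]).round())
E
```

```text
tcp [ 422.7 -324.   131.7] rot [179.9   0.  156.8] q7 1.87 shift cm [ 0.   -0.18 10.97] turn z None
[[312. 207.]
 [312. 196.]
 [312. 187.]]
```

View pics/w3.png

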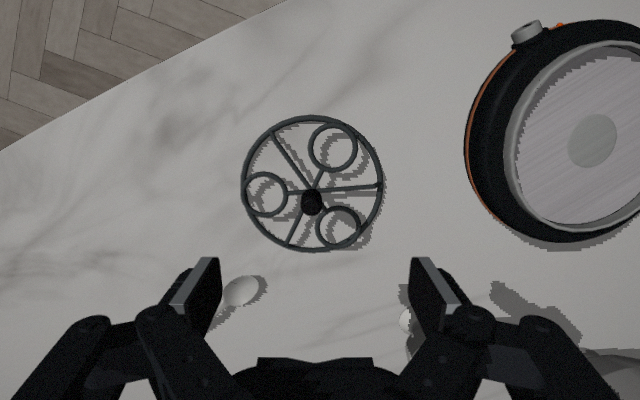

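Grip at (312,203), where the projection says; rings at (333,148),(266,194),(340,226). Descending to grasp.

Request:
move_arm:
  targets: "1 0 -0.18 3 0 0 0;1 0 0 3 0 0 0;1 0 0 2.5 0 0 0;1 0 0 1.6 0 0 0;1 0 0 0.8 0 0 0"

```text
clock: 3.57
eef_pos: [421.1, -325.6, 21.2]
tool_rot: [3.14, -0.002, 2.736]
force: [-0.2, -0.1, 0.4]
width: 85.1
gripper_force: 0.0
```

Request:
move_arm:
  targets: "0 0 0 0 0 0 0;-1 0 0 0 0 0 0;-1 0 0 0 0 0 0;-1 0 0 0 0 0 0;-1 0 0 0 0 0 0"

```text
clock: 3.98
eef_pos: [421.2, -328.8, 23.5]
tool_rot: [-3.141, 0.002, 2.733]
force: [0.6, -0.4, -0.0]
width: 25.5
gripper_force: 0.0
```

Request:
move_arm:
  targets: "-1 0 0 0 0 0 0;-1 0 0 0 0 0 0;-1 0 0 0 0 0 0"

```text
clock: 4.23
eef_pos: [420.9, -329.1, 23.2]
tool_rot: [-3.141, 0.002, 2.732]
force: [-0.6, -0.0, 7.1]
width: 14.2
gripper_force: 58.4
```

Request:
move_arm:
  targets: "-1 0 0 -1 0 0 0;-1 0 0 -3 0 0 0;-1 0 0 -3 0 0 0;-1 0 0 -2.5 0 0 0;-1 0 0 -0.5 0 0 0"

```text
clock: 4.65
eef_pos: [422.2, -329.9, 126.6]
tool_rot: [-3.14, 0.007, 2.732]
force: [-0.1, -1.4, -0.8]
width: 14.3
gripper_force: 58.5
```

Request:
move_arm:
  targets: "-1 0.4 1.7 0 0 0 0;-1 0.8 3.4 0 0 0 0;-1 0.8 3.4 0 0 0 0;-1 0.8 3.4 0 0 0 0;-1 0.8 3.4 0 0 0 0"

```text
clock: 5.07
eef_pos: [447.8, -172.1, 122.2]
tool_rot: [3.141, -0.001, 2.732]
force: [0.3, 0.0, -0.5]
width: 14.3
gripper_force: 58.6
```

Request:
move_arm:
  targets: "-1 0.7 3 0 0 0 0;-1 0.4 1.7 0 0 0 0;-1 0 0 0 0 0 0;-1 0 0 0 0 0 0;-1 0 0 0 0 0 0"

```text
clock: 5.48
eef_pos: [456.5, -127.0, 122.3]
tool_rot: [-3.141, -0.0, 2.732]
force: [0.2, -0.7, -0.7]
width: 13.8
gripper_force: 58.7
```

```bash
python3 - <<'E'
from h import *
w=cams.get_image('wrist'); save(w,'w4'); np.save('w4.npy',w,allow_pickle=True);delta((458,-118,66))
t=cams.get_image('top'); np.save('top4.npy',t,allow_pickle=True)
E
```

```text
tcp [ 456.4 -127.5  122.3] rot [-180.    -0.   156.5] q7 1.53 shift cm [0.23 0.94 5.63] turn z None
```

View pics/w4.png

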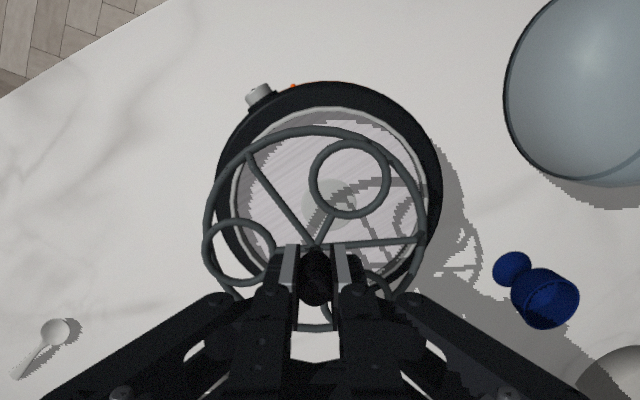

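Rack held level; foot ring's far arc at (310,128), base outer edge top (330,82), left (216,175), right (441,180); collar arc peak (330,107).

```bash
python3 - <<'E'
from h import *
from scipy.optimize import least_squares
w=np.load('w4.npy',allow_pickle=True).item()
g=cv2.GaussianBlur(cv2.cvtColor(w['color'],cv2.COLOR_RGB2GRAY),(3,3),0)
def circ(P,r=None):
    A=np.c_[2*P,np.ones(len(P))];x=np.linalg.lstsq(A,(P**2).sum(1),rcond=None)[0]
    s=least_squares(lambda q:np.hypot(*(P-q[:2]).T)-(r or q[2]),[x[0],x[1],80],loss='soft_l1');return s.x.round(1),np.abs(s.fun).mean().round(2),len(P)
O,I,F=[],[],[]
for c in range(290,420,4):
    col=g[:,c].astype(int)
    o=next((r for r in range(70,140) if col[r]<70),None)
    if o is None: continue
    i=next((r for r in range(o+5,o+70) if col[r]>100),None)
    O.append((c,o)); 
    if i:I.append((c,i))
print(O[::6],I[::6])
for z in (40,44): print('outer',z,circ(onz(w,O,z),85))
print('collar',circ(onz(w,I,54),70))
# rack ring outer arc
hand=[(204,215),(216,180),(245,148),(280,131),(310,127),(345,131),(380,148),(410,180),(425,215)]
print('rack',circ(onz(w,hand,101)),circ(onz(w,hand,101),64))
w2=np.load('w2.npy',allow_pickle=True).item()
g=cv2.cvtColor(w2['color'],cv2.COLOR_RGB2GRAY)
I=[]
for c in range(325,445,5):
    col=g[:,c].astype(int); o=next((r for r in range(80,170) if col[r]<70),None)
    i=next((r for r in range(o+4,o+60) if col[r]>100),None)
    if i:I.append((c,i))
print('collar w2',I[::6],circ(onz(w2,I,54),70),circ(onz(w2,I,54)))
E
```

```text
[(290, 88), (314, 82), (338, 82), (362, 86), (386, 97), (410, 115)] [(290, 114), (314, 107), (338, 107), (362, 112), (386, 123), (410, 147)]
outer 40 (array([ 460.1, -119.1,   80. ]), np.float64(0.21), 33)
outer 44 (array([ 460. , -119.7,   80. ]), np.float64(0.24), 33)
collar (array([ 460.5, -119.4,   80. ]), np.float64(0.15), 33)
rack (array([ 456.4, -127.4,   61.2]), np.float64(0.27), 9) (array([ 459.3, -129. ,   80. ]), np.float64(0.84), 9)
collar w2 [(325, 138), (355, 110), (385, 102), (415, 108)] (array([ 461.4, -119. ,   80. ]), np.float64(0.26), 24) (array([ 459.8, -118.5,   68.5]), np.float64(0.22), 24)
```

Request:
move_arm:
  targets: "-1 0 0.5 0 0 0 0;-1 0 0.41 1.5 0 0 0;-1 0 0 1.5 0 0 0;-1 0 0 1 0 0 0;-1 0 0 0 0 0 0"

```text
clock: 6.0
eef_pos: [459.1, -118.0, 80.6]
tool_rot: [-3.141, -0.004, 2.732]
force: [-0.6, -0.6, -1.2]
width: 14.2
gripper_force: 58.7
```

```bash
python3 - <<'E'
from h import *
delta((460,-119,68))
w=cams.get_image('wrist'); save(w,'w5'); np.save('w5.npy',w,allow_pickle=True)
E
```

```text
tcp [ 459.1 -118.    80.6] rot [-180.    -0.2  156.5] q7 1.53 shift cm [-0.13 -0.06  1.26] turn z None
```

View pics/w5.png

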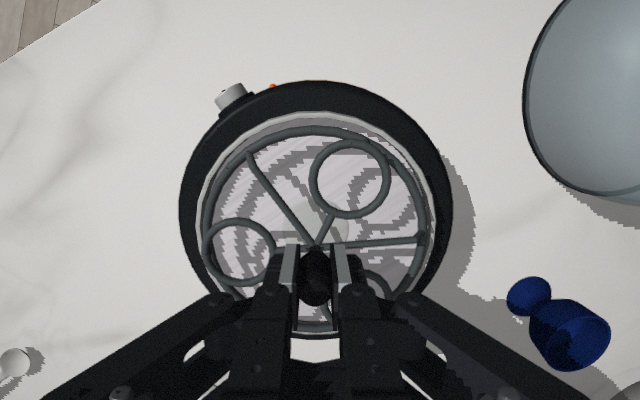

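The rack (arc top (318,128)) sits within the collar (arc top (318,110)), gaps on both sides at (200,215) and (430,215). Lowering.

Request:
move_arm:
  targets: "-1 -0.1 0 0.4 0 0 0;-1 0 0 0.3 0 0 0;-1 0 0 0.3 0 0 0;-1 0 0 0.1 0 0 0;-1 0 0 0 0 0 0"

```text
clock: 6.47
eef_pos: [461.3, -118.2, 71.2]
tool_rot: [-3.142, -0.0, 2.733]
force: [0.1, 0.5, -1.3]
width: 13.9
gripper_force: 58.7
```

Request:
move_arm:
  targets: "-1 0 0 0.1 0 0 0;-1 0 0 0.1 0 0 0;-1 0 0 0 0 0 0"

```text
clock: 6.72
eef_pos: [461.4, -118.2, 69.3]
tool_rot: [3.142, -0.0, 2.733]
force: [-0.5, 0.8, -1.2]
width: 14.2
gripper_force: 58.7
```

Request:
move_arm:
  targets: "-1 0 0 0.1 0 0 0;-1 0 0 0 0 0 0"

```text
clock: 6.88
eef_pos: [461.4, -118.2, 68.2]
tool_rot: [3.142, -0.0, 2.733]
force: [0.9, 0.3, -1.1]
width: 14.2
gripper_force: 58.7
```

Request:
move_arm:
  targets: "-1 0 0 0.1 0 0 0;-1 0 0 0 0 0 0"

```text
clock: 7.05
eef_pos: [461.5, -118.2, 67.4]
tool_rot: [3.141, 0.0, 2.733]
force: [-0.2, -0.5, 1.7]
width: 14.0
gripper_force: 58.8
```

Request:
move_arm:
  targets: "-1 0 0 0.05 0 0 0;-1 0 0 0 0 0 0"

```text
clock: 7.22
eef_pos: [461.5, -118.2, 67.2]
tool_rot: [3.141, 0.0, 2.733]
force: [-1.3, -0.1, 5.3]
width: 14.3
gripper_force: 59.0
```

Request:
move_arm:
  targets: "-0.3 0 0 0 0 0 0;-0.3 0 0 0 0 0 0;0.2 0 0 0 0 0 0;0.2 0 0 0 0 0 0;0.2 0 0 -1 0 0 0"

```text
clock: 7.63
eef_pos: [460.3, -117.9, 75.8]
tool_rot: [-3.141, -0.003, 2.733]
force: [0.3, -0.1, 0.3]
width: 51.3
gripper_force: 0.0
```

Request:
move_arm:
  targets: "1 0 0 -3 0 0 0;1 0 0 -3 0 0 0;1 0 0 -4 0 0 0;1 0 0 -3 0 0 0;1 0 0 0 0 0 0"

```text
clock: 8.05
eef_pos: [464.8, -119.3, 212.9]
tool_rot: [3.139, 0.011, 2.732]
force: [0.6, -0.6, -0.0]
width: 85.3
gripper_force: 0.0
```

Request:
move_arm:
  targets: "1 0 0 0 0 0 0;1 0 0 0 0 0 0"

```text
clock: 8.22
eef_pos: [461.0, -118.0, 207.0]
tool_rot: [3.141, -0.0, 2.733]
force: [-0.6, -0.3, -0.9]
width: 85.3
gripper_force: 0.0
```

```bash
python3 - <<'E'
from h import *
delta((430,250,210))
w=cams.get_image('wrist'); np.save('w6.npy',w,allow_pickle=True); save(w,'w6',(200,60,480,270),2.8)
E
```

```text
tcp [ 461. -118.  207.] rot [180.   -0.  156.6] q7 1.48 shift cm [17.47 32.54 -0.29] turn z None
```

View pics/w6.png

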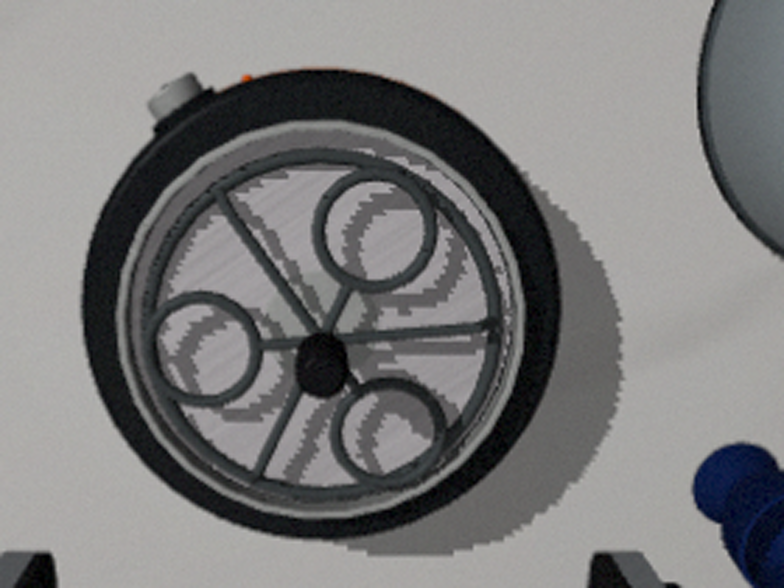

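Rack lies in the collar, level. Rings in the crop: A (375,230), B (206,349), C (389,432); grip (321,363).

```bash
python3 - <<'E'
from h import *
w=np.load('w6.npy',allow_pickle=True).item()
f=lambda x,y:(200+x/2.8,60+y/2.8)
R=onz(w,[f(375,230),f(206,349),f(389,432)],44+12);c=R.mean(0)
d=R-c;print('rings',R.round(1),'c',c.round(1),np.linalg.norm(d,axis=1).round(1),np.degrees(np.arctan2(d[:,1],d[:,0])).round(1))
a=np.angle(np.exp(3j*np.arctan2(d[:,1],d[:,0])).sum())/3
for k in range(3): b=a+k*2*np.pi/3; print(np.degrees(b).round(1),(c+40*np.array([np.cos(b),np.sin(b)])).round(1))
print('grip',onz(w,f(321,360),96))
E
```

```text
rings [[ 435.   -87.5]
 [ 449.1 -154.2]
 [ 500.7 -109.4]] c [ 461.6 -117.1] [39.8 39.2 39.8] [ 132.  -108.6   11. ]
11.5 [ 500.8 -109.1]
131.5 [435.1 -87.1]
251.5 [ 448.9 -155. ]
grip [[ 457.42336768 -116.14869251]]
```

Request:
move_arm:
  targets: "1 1.7 3.2 0 0 0 0;1 1.7 3.2 0 0 0 0;1 1.7 3.2 0 0 0 0;1 1.7 3.2 0 0 0 0;1 1.7 3.2 0 0 0 0"

```text
clock: 8.68
eef_pos: [445.5, 63.6, 205.5]
tool_rot: [-3.14, -0.003, 2.732]
force: [0.8, -0.1, -0.3]
width: 85.1
gripper_force: 0.0
```

Request:
move_arm:
  targets: "1 1.7 3.2 0 0 0 0;1 1.7 3.2 0 0 0 0;1 1.7 3.2 0 0 0 0;1 1.7 3.2 0 0 0 0;1 1.7 3.2 0 0 0 0"

```text
clock: 9.1
eef_pos: [431.2, 244.1, 205.3]
tool_rot: [-3.139, -0.002, 2.733]
force: [0.0, -0.8, 0.0]
width: 85.5
gripper_force: 0.0
```

Request:
move_arm:
  targets: "1 0 0 0 0 0 0;1 0 0 0 0 0 0;1 0 0 0 0 0 0"

```text
clock: 9.35
eef_pos: [431.8, 242.0, 205.6]
tool_rot: [-3.138, -0.001, 2.733]
force: [-0.1, -0.4, 0.7]
width: 85.4
gripper_force: 0.0
```

```bash
python3 - <<'E'
from h import *
delta((430,250,210))
w=cams.get_image('wrist'); np.save('w7.npy',w,allow_pickle=True); save(w,'w7')
E
```

```text
tcp [431.8 242.  205.6] rot [-1.798e+02 -1.000e-01  1.566e+02] q7 0.71 shift cm [ 0.48  0.67 -0.45] turn z None
```

View pics/w7.png

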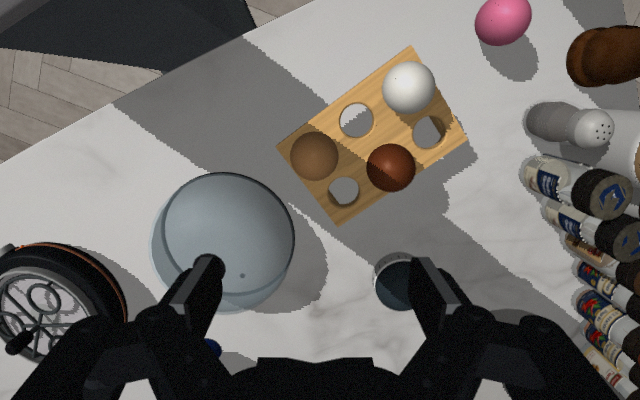

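Eggs: white (409,87), tan (314,156), brown (391,168); empty holes (356,120),(430,132),(344,190).

```bash
python3 - <<'E'
from h import *
w=np.load('w7.npy',allow_pickle=True).item()
E=onz(w,[(409,87),(314,156),(391,168)],54);print('eggs w t b\n',E.round(1))
H=onz(w,[(356,120),(430,132),(344,190)],36);print('holes',H.round(1))
# rigid fit: lattice
L=np.array([(-25,50),(-25,-50),(25,0),(-25,0),(25,50),(25,-50)],float)
M=np.r_[E,H]
mL,mM=L.mean(0),M.mean(0);U,S,V=np.linalg.svd((L-mL).T@(M-mM));Rr=(U@V).T
print('yaw',np.degrees(np.arctan2(Rr[1,0],Rr[0,0])).round(1),'fit',((L-mL)@Rr.T+mM).round(1)[:3],'res',(M-(L-mL)@Rr.T-mM).round(1).tolist())
E
```

```text
eggs w t b
 [[387.2 350. ]
 [410.  250.6]
 [448.4 311.4]]
holes [[397.3 299. ]
 [435.4 360. ]
 [456.2 263.1]]
yaw 12.8 fit [[387.  348.9]
 [409.1 251.4]
 [446.8 311.2]] res [[0.2, 1.1], [0.9, -0.8], [1.6, 0.2], [-0.7, -1.1], [-0.3, -0.0], [-1.7, 0.7]]
```

Request:
move_arm:
  targets: "1 0 0 0 0 0 7;1 0 0 0 0 0 7;1 0 0 0 0 0 7;1 0 0 0 0 0 7;1 0 0 0 0 0 7"

```text
clock: 9.82
eef_pos: [432.8, 240.8, 206.6]
tool_rot: [-3.14, 0.0, 2.112]
force: [-0.3, 0.3, -0.7]
width: 85.3
gripper_force: 0.0
```

Request:
move_arm:
  targets: "1 0 0 0 0 0 7;1 0 0 0 0 0 7;1 0 0 0 0 0 4.8;1 0.7 -1 3 0 0 0;1 0.67 -0.95 3 0 0 0"

```text
clock: 10.23
eef_pos: [412.4, 250.8, 147.3]
tool_rot: [3.137, -0.0, 1.789]
force: [-0.4, 0.7, -0.3]
width: 85.2
gripper_force: 0.0
```

Request:
move_arm:
  targets: "1 0 0 3 0 0 0;1 0 0 0 0 0 0;1 0 0 0 0 0 0;1 0 0 0 0 0 0"

```text
clock: 10.57
eef_pos: [412.0, 251.1, 117.9]
tool_rot: [3.14, 0.0, 1.791]
force: [0.3, 0.3, 0.4]
width: 85.2
gripper_force: 0.0
```

```bash
python3 - <<'E'
from h import *
delta((409.5,251,37))
w=cams.get_image('wrist'); np.save('w8.npy',w,allow_pickle=True); save(w,'w8')
E
```

```text
tcp [412.  251.1 117.9] rot [179.9   0.  102.6] q7 0.02 shift cm [ 0.05 -0.26  8.09] turn z None
```

View pics/w8.png

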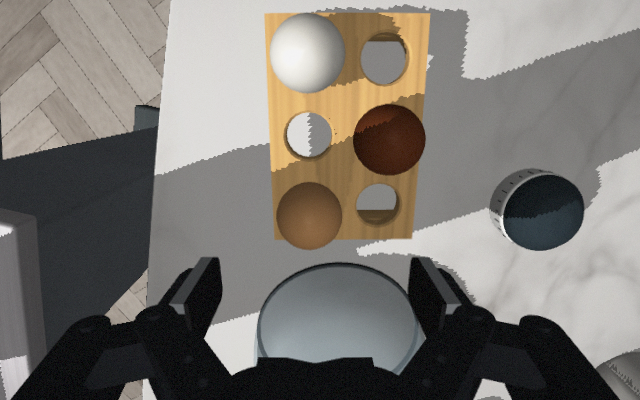

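Tan egg (309,216), white (307,53), brown (389,140) seen from close by; fingers straddle tan along the holder's x with free space both sides.

```bash
python3 - <<'E'
from h import *
w=np.load('w8.npy',allow_pickle=True).item()
for z in (54,57): print(onz(w,[(309,216),(307,53),(389,140)],z).round(1).tolist())
print(onz(w,[(384,59),(308,135),(378,204)],36).round(1).tolist())
p=onz(w,[(309,216)],55)[0];delta((*p,37))
E
```

```text
[[409.7, 249.4], [386.8, 348.9], [448.2, 310.3]]
[[409.5, 250.5], [386.9, 348.6], [447.4, 310.6]]
[[435.1, 358.4], [397.7, 300.1], [458.0, 262.7]]
tcp [412.3 251.6 118.3] rot [179.8  -0.  102.7] q7 0.02 shift cm [-0.12 -0.32  8.13] turn z None
```

Request:
move_arm:
  targets: "1 -0.1 -0.27 2 0 0 0;1 0 0 2 0 0 0;1 0 0 2 0 0 0;1 0 0 1.5 0 0 0;1 0 0 0.6 0 0 0"

```text
clock: 11.03
eef_pos: [408.9, 250.4, 35.8]
tool_rot: [3.141, -0.0, 1.793]
force: [0.6, -0.4, -0.8]
width: 85.6
gripper_force: 0.0
```

Request:
move_arm:
  targets: "0.3 0 0 0 0 0 0;0.2 0 0 0 0 0 0;0.1 0 0 0 0 0 0;-1 0 0 0 0 0 0;-1 0 0 0 0 0 0"

```text
clock: 11.45
eef_pos: [408.3, 250.8, 36.8]
tool_rot: [3.141, -0.001, 1.794]
force: [-1.1, -0.4, 6.0]
width: 41.6
gripper_force: 60.2
```

Request:
move_arm:
  targets: "-1 0 0 0 0 0 0;-1 0 0 0 0 0 0;-1 0 0 0 0 0 0"

```text
clock: 11.7
eef_pos: [408.3, 250.8, 36.8]
tool_rot: [3.141, -0.001, 1.794]
force: [-1.8, -0.2, 7.1]
width: 41.5
gripper_force: 60.3
```

Request:
move_arm:
  targets: "-1 0 0 -0.7 0 0 0;-1 0 0 -1.5 0 0 0;-1 0 0 -3 0 0 0;-1 0 0 -3 0 0 0;-1 0 0 -3 0 0 0"

```text
clock: 12.12
eef_pos: [407.9, 250.1, 149.4]
tool_rot: [-3.141, 0.0, 1.793]
force: [0.7, 1.3, -0.9]
width: 41.9
gripper_force: 60.8
```

Request:
move_arm:
  targets: "-1 0 0 -2 0 0 0;-1 -1.8 -0.23 0 0 0 0;-1 -3.7 -0.46 0 0 0 0;-1 -3.7 -0.46 0 0 0 0;-1 -3.7 -0.46 0 0 0 0"

```text
clock: 12.53
eef_pos: [420.9, 120.2, 168.5]
tool_rot: [3.14, -0.0, 1.796]
force: [-0.2, -1.1, -1.0]
width: 41.3
gripper_force: 60.8
```

Request:
move_arm:
  targets: "-1 -3.7 -0.46 0 0 0 0;-1 -3.7 -0.46 0 0 0 0;-1 -3.7 -0.46 0 0 0 0;-1 -3.7 -0.46 0 0 0 0;-1 -3.7 -0.46 0 0 0 0"

```text
clock: 12.95
eef_pos: [439.3, -66.2, 168.4]
tool_rot: [3.141, 0.0, 1.794]
force: [0.8, -0.4, -0.6]
width: 41.4
gripper_force: 60.8
```

Request:
move_arm:
  targets: "-1 -3.7 -0.46 0 0 0 0;-1 -3.7 -0.46 0 0 0 0;-1 -1.8 -0.23 0 0 0 0;-1 0 0 0 0 0 6;-1 0 0 0 0 0 6.5"

```text
clock: 13.37
eef_pos: [448.4, -159.0, 168.5]
tool_rot: [3.14, 0.001, 1.566]
force: [0.6, 0.9, -1.3]
width: 41.8
gripper_force: 60.8
```

Request:
move_arm:
  targets: "-1 0 0 0 0 0 6.5;-1 0 0 0 0 0 6.5;-1 0 0 0 0 0 5.8;-1 0 0 0 0 0 0;-1 0 0 0 0 0 0"

```text
clock: 13.78
eef_pos: [448.6, -156.5, 168.1]
tool_rot: [3.141, 0.0, 1.251]
force: [-0.4, -0.5, 0.1]
width: 41.4
gripper_force: 60.8
```

```bash
python3 - <<'E'
from h import *
delta((448.9,-155,58))
w=cams.get_image('wrist'); np.save('w9.npy',w,allow_pickle=True); save(w,'w9')
E
```

```text
tcp [ 448.6 -156.5  168.1] rot [180.    0.   71.7] q7 0.41 shift cm [ 0.16 -0.02 11.01] turn z None
```

View pics/w9.png

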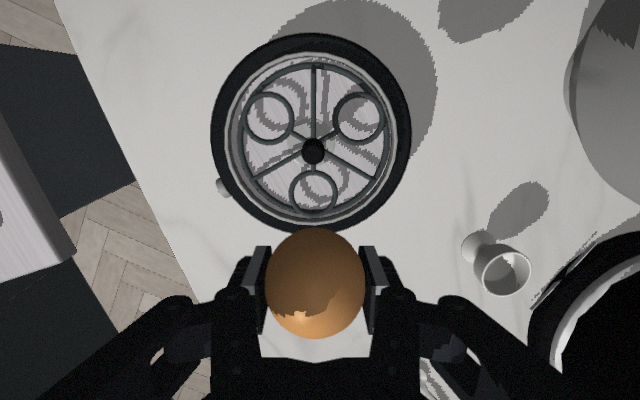

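Tan egg held upright at (315,284); rings at (314,191),(270,118),(359,118).

```bash
python3 - <<'E'
from h import *
w=np.load('w9.npy',allow_pickle=True).item()
R=onz(w,[(314,191),(270,118),(359,118)],56);print(R.round(1),R.mean(0).round(1))
p,_,_=tool()
print('egg',[onz(w,(315,284),p[2]+k).round(1).tolist() for k in (14,17,20)],p)
print(proj(w,[p+[0,0,17],p+[0,0,45.5],p+[0,0,-11]]))
E
```

```text
[[ 450.3 -153.9]
 [ 436.7  -88.2]
 [ 501.2 -109.6]] [ 462.7 -117.2]
egg [[[448.6, -160.8]], [[449.2, -159.0]], [[449.8, -157.2]]] [ 448.611461   -156.53317689  168.08356783]
[[311.89618433 279.73154196]
 [311.29459331 322.33333609]
 [312.30562803 250.87431392]]
```

Request:
move_arm:
  targets: "-1 0.25 0 2 0 0 0;-1 0 0 3 0 0 0;-1 0 0 2.5 0 0 0;-1 0 0 1.5 0 0 0;-1 0 0 0.7 0 0 0"

```text
clock: 14.25
eef_pos: [448.3, -153.8, 69.1]
tool_rot: [-3.139, -0.001, 1.249]
force: [-0.6, -0.7, -0.5]
width: 41.3
gripper_force: 60.8
```

Request:
move_arm:
  targets: "-1 0 0 0.3 0 0 0;-1 0 0 0.3 0 0 0;-1 0 0 0 0 0 0"

```text
clock: 14.5
eef_pos: [449.7, -154.5, 65.2]
tool_rot: [3.141, -0.0, 1.248]
force: [-0.8, 0.9, -0.6]
width: 41.8
gripper_force: 60.8
```

Request:
move_arm:
  targets: "-1 0 0 0.2 0 0 0;-1 0 0 0.15 0 0 0;-1 0 0 0 0 0 0"

```text
clock: 14.75
eef_pos: [449.7, -154.8, 61.9]
tool_rot: [3.14, 0.0, 1.247]
force: [-0.6, -0.5, 1.3]
width: 41.4
gripper_force: 61.1
```

Request:
move_arm:
  targets: "-1 0 0 0.1 0 0 0;-1 0 0 0 0 0 0"

```text
clock: 14.92
eef_pos: [449.4, -155.0, 60.9]
tool_rot: [3.141, 0.001, 1.247]
force: [-2.7, -0.6, 6.0]
width: 41.7
gripper_force: 61.4
```

Request:
move_arm:
  targets: "-1 0 0 0.1 0 0 0;-1 0 0 0 0 0 0"

```text
clock: 15.08
eef_pos: [448.8, -155.2, 60.0]
tool_rot: [3.141, 0.001, 1.247]
force: [-3.1, -1.6, 6.9]
width: 41.7
gripper_force: 61.5
```

Request:
move_arm:
  targets: "-1 0 0 0.1 0 0 0;-1 0 0 0 0 0 0"

```text
clock: 15.25
eef_pos: [448.4, -155.4, 59.1]
tool_rot: [-3.142, 0.001, 1.246]
force: [-3.8, -2.8, 8.4]
width: 41.4
gripper_force: 61.7
```

Request:
move_arm:
  targets: "0.1 0 0 0 0 0 0;0.15 0 0 0 0 0 0;0.2 0 0 0 0 0 0;0.4 0 0 0 0 0 0;0.6 0 0 0 0 0 0"

```text
clock: 15.67
eef_pos: [449.5, -154.1, 58.2]
tool_rot: [3.142, -0.0, 1.248]
force: [0.3, 0.1, 0.7]
width: 68.0
gripper_force: 0.0
```

Request:
move_arm:
  targets: "0.6 0 0 -1 0 0 0;0.6 0 0 -2 0 0 0;0.6 0 0 -3 0 0 0;1 0 0 -3 0 0 0;1 0 0 -2 0 0 0"

```text
clock: 16.08
eef_pos: [449.8, -154.7, 170.4]
tool_rot: [3.14, 0.0, 1.247]
force: [1.0, -0.9, -0.1]
width: 85.5
gripper_force: 0.0
```

Request:
move_arm:
  targets: "1 0 0 0 0 0 0;1 0 0 0 0 0 0"

```text
clock: 16.25
eef_pos: [450.1, -154.2, 169.0]
tool_rot: [3.139, -0.0, 1.248]
force: [1.1, 0.5, -1.5]
width: 85.3
gripper_force: 0.0
```

```bash
python3 - <<'E'
from h import *
delta((447.8,310.5,150),102.8)
w=cams.get_image('wrist'); np.save('w10.npy',w,allow_pickle=True); save(w,'w10')
E
```

```text
tcp [ 450.1 -154.2  169. ] rot [179.9  -0.   71.5] q7 0.41 shift cm [ 44.   -14.95   1.89] turn z -31.278925457035015
```

View pics/w10.png

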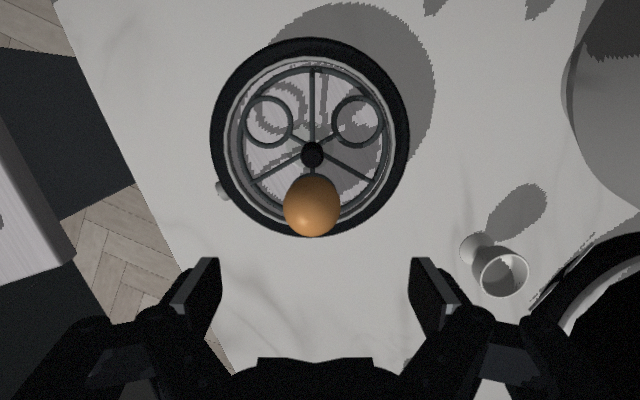

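Tan egg stands upright in its ring at (312,206); the free rings are at (268,121) and (357,121). Next the brown egg.

Request:
move_arm:
  targets: "1 2 -0.7 0 0 0 0;1 3.75 -1.27 0 0 0 0;1 3.75 -1.27 0 0 0 0;1 3.75 -1.27 0 0 0 0;1 3.75 -1.27 0 0 0 0"

```text
clock: 16.72
eef_pos: [447.2, 26.8, 166.9]
tool_rot: [-3.139, 0.001, 1.247]
force: [1.5, 0.2, 1.2]
width: 85.4
gripper_force: 0.0
```

Request:
move_arm:
  targets: "1 3.75 -1.27 0 0 0 0;1 3.75 -1.27 0 0 0 0;1 3.75 -1.27 0 0 0 0;1 3.75 -1.27 0 0 0 0;1 3.75 -1.27 0 0 0 0"

```text
clock: 17.13
eef_pos: [446.5, 224.8, 166.7]
tool_rot: [-3.14, 0.002, 1.248]
force: [0.7, -0.8, -0.8]
width: 85.4
gripper_force: 0.0
```

Request:
move_arm:
  targets: "1 3.75 -1.27 0 0 0 0;1 3.75 -1.27 0 0 0 0;1 0.75 -0.3 0 0 0 0;1 0 0 0 0 0 -7;1 0 0 0 0 0 -7"

```text
clock: 17.55
eef_pos: [445.7, 311.2, 166.0]
tool_rot: [-3.139, 0.003, 1.501]
force: [-0.3, -0.9, -0.4]
width: 85.2
gripper_force: 0.0
```

Request:
move_arm:
  targets: "1 0 0 2.5 0 0 -7;1 0 0 2.5 0 0 -7;1 0 0 0 0 0 -3.3;1 0 0 0 0 0 0;1 0 0 0 0 0 0"

```text
clock: 17.97
eef_pos: [446.8, 309.7, 117.1]
tool_rot: [-3.139, 0.001, 1.791]
force: [-0.1, 0.0, 0.9]
width: 85.4
gripper_force: 0.0
```

```bash
cat >> h.py <<'E'
def circle_blob(w,lo,hi,roi,z):
    b,m=blob(w,lo,hi,roi,150)
    if not b: print('none');return
    m=cv2.morphologyEx(m,cv2.MORPH_CLOSE,np.ones((7,7)))
    c=max(cv2.findContours(m,cv2.RETR_EXTERNAL,cv2.CHAIN_APPROX_NONE)[0],key=cv2.contourArea)
    (x,y),r=cv2.minEnclosingCircle(c);e=cv2.fitEllipse(c)
    print('circ',round(x),round(y),round(r),'ell',np.round(e[0]),np.round(e[1]),'world',onz(w,e[0],z).round(1)); return e[0]
E
python3 - <<'E'
from h import *
delta((447.8,310.5,37),102.8)
w=cams.get_image('wrist'); np.save('w11.npy',w,allow_pickle=True)
print(proj(w,[(447.8,310.5,54),(387,349,54)]).round())
circle_blob(w,(0,120,25),(14,255,140),(200,100,450,300),54)
circle_blob(w,(0,0,150),(180,40,255),(150,30,330,180),54)
E
```

```text
tcp [446.8 309.7 117.1] rot [-179.9    0.   102.6] q7 -0.03 shift cm [0.06 0.13 8.01] turn z -0.17098904137188242
[[315. 214.]
 [234. 138.]]
circ 314 215 34 ell [314. 215.] [65. 66.] world [[447.2 309.6]]
circ 240 104 116 ell [223.  92.] [148. 204.] world [[376.3 375.1]]
```

Request:
move_arm:
  targets: "1 0 0.07 2 0 0 0;1 0 0 2 0 0 0;1 0 0 2 0 0 0;1 0 0 1.4 0 0 0;1 0 0 0.6 0 0 0"

```text
clock: 18.43
eef_pos: [447.2, 310.2, 36.9]
tool_rot: [-3.14, 0.001, 1.793]
force: [-0.3, 0.7, -0.9]
width: 85.6
gripper_force: 0.0
```

Request:
move_arm:
  targets: "0.3 0 0 0 0 0 0;0.2 0 0 0 0 0 0;0.1 0 0 0 0 0 0;-1 0 0 0 0 0 0;-1 0 0 0 0 0 0"

```text
clock: 18.85
eef_pos: [445.7, 310.5, 39.2]
tool_rot: [-3.138, -0.001, 1.794]
force: [-4.6, -1.1, 4.4]
width: 41.6
gripper_force: 60.0
```

Request:
move_arm:
  targets: "-1 0 0 0 0 0 0;-1 0 0 0 0 0 0;-1 0 0 0 0 0 0"

```text
clock: 19.1
eef_pos: [445.7, 310.5, 39.2]
tool_rot: [-3.138, -0.001, 1.794]
force: [-4.8, -1.2, 6.4]
width: 41.5
gripper_force: 60.1
```

Request:
move_arm:
  targets: "-1 0 0 -0.7 0 0 0;-1 0 0 -1.5 0 0 0;-1 0 0 -3 0 0 0;-1 0 0 -3 0 0 0;-1 0 0 -3 0 0 0"

```text
clock: 19.52
eef_pos: [448.7, 310.6, 152.5]
tool_rot: [3.139, -0.0, 1.793]
force: [-0.2, 0.9, -0.7]
width: 41.8
gripper_force: 60.8
```

```bash
python3 - <<'E'
from h import *
delta((435.5,-87.5,168),131.5)
E
```

```text
tcp [448.7 310.6 152.5] rot [179.9  -0.  102.7] q7 -0.05 shift cm [-38.54 -10.07  -1.58] turn z -28.76203425515841
```

Request:
move_arm:
  targets: "-1 -1.75 -0.46 -1.6 0 0 0;-1 -3.5 -0.92 0 0 0 0;-1 -3.5 -0.92 0 0 0 0;-1 -3.5 -0.92 0 0 0 0;-1 -3.5 -0.92 0 0 0 0"

```text
clock: 19.93
eef_pos: [443.2, 146.5, 167.6]
tool_rot: [3.138, -0.0, 1.794]
force: [-0.2, -1.2, -0.6]
width: 41.7
gripper_force: 60.8
```

Request:
move_arm:
  targets: "-1 -3.5 -0.92 0 0 0 0;-1 -3.5 -0.92 0 0 0 0;-1 -3.5 -0.92 0 0 0 0;-1 -3.5 -0.92 0 0 0 0;-1 -3.5 -0.92 0 0 0 0"

```text
clock: 20.35
eef_pos: [437.0, -35.1, 167.4]
tool_rot: [3.138, 0.001, 1.793]
force: [1.0, 0.0, -1.7]
width: 41.5
gripper_force: 60.8
```

Request:
move_arm:
  targets: "-1 -3.5 -0.92 0 0 0 0;-1 -1.75 -0.46 0 0 0 0;-1 0 0 0 0 0 -6;-1 0 0 0 0 0 -6.5;-1 0 0 0 0 0 -6.5"

```text
clock: 20.77
eef_pos: [435.3, -88.5, 167.3]
tool_rot: [3.14, 0.003, 2.129]
force: [-0.8, 0.3, -0.6]
width: 41.6
gripper_force: 60.8
```

Request:
move_arm:
  targets: "-1 0 0 0 0 0 -6.5;-1 0 0 0 0 0 -3.3;-1 0 0 0 0 0 0;-1 0 0 0 0 0 0"

```text
clock: 21.1
eef_pos: [435.1, -87.7, 167.1]
tool_rot: [3.14, 0.002, 2.294]
force: [0.0, -0.0, -0.1]
width: 41.4
gripper_force: 60.8
```

```bash
python3 - <<'E'
from h import *
delta((435.7,-87.8,60),131.5)
w=cams.get_image('wrist'); np.save('w12.npy',w,allow_pickle=True)
p,_,_=tool()
e=circle_blob(w,(0,100,20),(14,255,160),(200,150,450,345),p[2]+15)
print(proj(w,[p+[0,0,15],(435.7,-87.8,56)]).round())
save(w,'w12')
E
```

```text
tcp [435.1 -87.7 167.1] rot [1.799e+02 1.000e-01 1.314e+02] q7 1.07 shift cm [-0.03  0.03 10.71] turn z -0.0711402113848294
circ 310 278 56 ell [314. 279.] [100. 108.] world [[436.5 -89. ]]
[[313. 275.]
 [314. 194.]]
```

Request:
move_arm:
  targets: "-1 0.1 0 2 0 0 0;-1 0 0 3 0 0 0;-1 0 0 2.5 0 0 0;-1 0 0 1.5 0 0 0;-1 0 0 0.7 0 0 0"

```text
clock: 21.57
eef_pos: [432.8, -86.5, 67.6]
tool_rot: [-3.14, -0.002, 2.295]
force: [-0.0, -0.0, -0.4]
width: 41.2
gripper_force: 60.8
```

Request:
move_arm:
  targets: "-1 0 0 0.3 0 0 0;-1 0 0 0.2 0 0 0;-1 0 0 0 0 0 0"

```text
clock: 21.82
eef_pos: [434.2, -86.7, 64.7]
tool_rot: [3.141, 0.001, 2.296]
force: [-0.5, 0.3, -1.0]
width: 41.9
gripper_force: 60.8
```

Request:
move_arm:
  targets: "-1 0 0 0.15 0 0 0;-1 0 0 0.1 0 0 0;-1 0 0 0 0 0 0"

```text
clock: 22.07
eef_pos: [434.3, -87.0, 62.4]
tool_rot: [3.141, 0.002, 2.296]
force: [0.0, -2.4, 2.5]
width: 41.4
gripper_force: 61.1
```

Request:
move_arm:
  targets: "-1 0 0 0.1 0 0 0;-1 0 0 0 0 0 0"

```text
clock: 22.23
eef_pos: [434.1, -87.4, 61.3]
tool_rot: [3.141, 0.002, 2.296]
force: [-1.2, -3.3, 3.8]
width: 41.5
gripper_force: 61.4
```

Request:
move_arm:
  targets: "-1 0 0 0.1 0 0 0;-1 0 0 0 0 0 0"

```text
clock: 22.4
eef_pos: [434.1, -87.7, 60.5]
tool_rot: [3.141, 0.002, 2.295]
force: [-1.5, -3.2, 8.4]
width: 41.6
gripper_force: 61.8
```

Request:
move_arm:
  targets: "0.1 0 0 0 0 0 0;0.15 0 0 0 0 0 0;0.2 0 0 0 0 0 0;0.4 0 0 0 0 0 0;0.6 0 0 0 0 0 0"

```text
clock: 22.82
eef_pos: [433.6, -86.2, 59.7]
tool_rot: [-3.142, -0.001, 2.297]
force: [0.5, 0.3, -0.2]
width: 68.3
gripper_force: 0.0
```

Request:
move_arm:
  targets: "0.6 0 0 -1 0 0 0;0.6 0 0 -2 0 0 0;0.6 0 0 -3 0 0 0;1 0 0 -3 0 0 0;1 0 0 -2 0 0 0"

```text
clock: 23.23
eef_pos: [434.0, -86.6, 171.8]
tool_rot: [3.141, 0.001, 2.296]
force: [0.9, -0.0, -0.8]
width: 85.5
gripper_force: 0.0
```

Request:
move_arm:
  targets: "1 0 0 0 0 0 0;1 0 0 0 0 0 0"

```text
clock: 23.4
eef_pos: [434.3, -86.3, 170.5]
tool_rot: [3.14, 0.002, 2.297]
force: [0.4, -0.4, -0.3]
width: 85.5
gripper_force: 0.0
```

```bash
python3 - <<'E'
from h import *
delta((387,349,168),102.8)
w=cams.get_image('wrist'); np.save('w13.npy',w,allow_pickle=True)
circle_blob(w,(0,100,20),(14,255,160),(230,100,400,290),75)
circle_blob(w,(8,80,60),(25,255,255),(200,50,450,290),75)
print(proj(w,[(435.7,-87.8,75),(449.3,-154.8,75)]).round())
E
```

```text
tcp [434.3 -86.3 170.5] rot [1.799e+02 1.000e-01 1.316e+02] q7 1.09 shift cm [35.69 25.36  0.24] turn z 28.80825161637965
circ 313 203 30 ell [313. 202.] [56. 58.] world [[435.7 -88.6]]
circ 268 270 28 ell [269. 269.] [48. 55.] world [[ 446.6 -155.7]]
[[313. 202.]
 [272. 270.]]
```

Brown stands in its ring (313,202), tan still (269,269). Now the white one.

Request:
move_arm:
  targets: "1 1.5 1.05 0 0 0 0;1 2.97 2.11 0 0 0 0;1 2.97 2.11 0 0 0 0;1 2.97 2.11 0 0 0 0;1 2.97 2.11 0 0 0 0"

```text
clock: 23.87
eef_pos: [414.4, 77.8, 168.4]
tool_rot: [-3.139, -0.001, 2.296]
force: [1.2, 0.3, 0.1]
width: 85.3
gripper_force: 0.0
```

Request:
move_arm:
  targets: "1 2.97 2.11 0 0 0 0;1 2.97 2.11 0 0 0 0;1 2.97 2.11 0 0 0 0;1 2.97 2.11 0 0 0 0;1 2.97 2.11 0 0 0 0"

```text
clock: 24.28
eef_pos: [394.7, 258.8, 168.2]
tool_rot: [-3.138, -0.0, 2.297]
force: [0.4, 0.0, 0.1]
width: 85.4
gripper_force: 0.0
```

Request:
move_arm:
  targets: "1 2.97 2.11 0 0 0 0;1 2.97 2.11 0 0 0 0;1 1.5 1.06 0 0 0 0;1 0 0 0 0 0 7;1 0 0 0 0 0 7"

```text
clock: 24.7
eef_pos: [384.8, 349.4, 167.6]
tool_rot: [-3.138, 0.001, 2.05]
force: [0.6, -0.9, -0.4]
width: 85.3
gripper_force: 0.0
```

Request:
move_arm:
  targets: "1 0 0 2.5 0 0 7;1 0 0 2.5 0 0 5;1 0 0 0 0 0 2.8;1 0 0 0 0 0 0;1 0 0 0 0 0 0"

```text
clock: 25.12
eef_pos: [385.9, 347.6, 118.4]
tool_rot: [-3.139, 0.002, 1.795]
force: [0.5, 0.2, 1.0]
width: 85.3
gripper_force: 0.0
```

```bash
python3 - <<'E'
from h import *
delta((387,349,37),102.8)
w=cams.get_image('wrist'); np.save('w14.npy',w,allow_pickle=True)
e=proj(w,[(387,349,54)])[0].round();print(e)
x,y=e.astype(int); h=cv2.cvtColor(w['color'],cv2.COLOR_RGB2HSV)
print(h[y,x-60:x+61:8].tolist()); print(h[y-60:y+61:8,x].tolist())
circle_blob(w,(0,0,90),(180,40,255),(x-45,y-45,x+45,y+45),54)
save(w,'w14')
E
```

```text
tcp [385.9 347.6 118.4] rot [-1.799e+02  1.000e-01  1.029e+02] q7 -0.13 shift cm [0.12 0.16 8.14] turn z 0.05257439105048434
[315. 212.]
[[20, 8, 204], [6, 6, 204], [35, 8, 204], [17, 113, 219], [24, 13, 198], [25, 13, 208], [22, 14, 202], [22, 14, 194], [13, 14, 169], [23, 17, 138], [20, 13, 116], [25, 15, 101], [18, 131, 125], [17, 130, 124], [15, 8, 122], [10, 12, 124]]
[[15, 7, 139], [16, 55, 88], [18, 127, 92], [18, 131, 187], [23, 13, 80], [25, 15, 99], [21, 13, 133], [21, 15, 170], [24, 13, 194], [25, 14, 216], [26, 8, 223], [27, 11, 222], [27, 12, 185], [0, 6, 123], [30, 6, 123], [0, 4, 123]]
circ 302 212 55 ell [303. 217.] [76. 92.] world [[379.6 344.1]]
```

Request:
move_arm:
  targets: "1 0.08 0.13 2 0 0 0;1 0 0 2 0 0 0;1 0 0 2 0 0 0;1 0 0 1.4 0 0 0;1 0 0 0.7 0 0 0"

```text
clock: 25.58
eef_pos: [387.1, 349.0, 37.6]
tool_rot: [-3.14, 0.0, 1.795]
force: [0.8, -0.1, 0.2]
width: 85.5
gripper_force: 0.0
```

Request:
move_arm:
  targets: "0.3 0 0 0 0 0 0;0.2 0 0 0 0 0 0;0.1 0 0 0 0 0 0;-1 0 0 0 0 0 0;-1 0 0 0 0 0 0"

```text
clock: 26.0
eef_pos: [385.4, 349.3, 39.7]
tool_rot: [-3.138, -0.001, 1.795]
force: [-5.0, -0.3, 5.4]
width: 41.4
gripper_force: 60.0
```

Request:
move_arm:
  targets: "-1 0 0 0 0 0 0;-1 0 0 0 0 0 0;-1 0 0 0 0 0 0"

```text
clock: 26.25
eef_pos: [385.4, 349.4, 39.7]
tool_rot: [-3.138, -0.001, 1.795]
force: [-4.2, -0.2, 6.8]
width: 41.3
gripper_force: 60.1
```

Request:
move_arm:
  targets: "-1 0 0 -0.7 0 0 0;-1 0 0 -1.5 0 0 0;-1 0 0 -3 0 0 0;-1 0 0 -3 0 0 0;-1 0 0 -3 0 0 0"

```text
clock: 26.67
eef_pos: [388.2, 349.4, 152.9]
tool_rot: [3.14, -0.0, 1.793]
force: [0.6, 0.2, -0.1]
width: 41.4
gripper_force: 60.8
```

```bash
python3 - <<'E'
from h import *
delta((501,-109.4,168),11.5)
E
```

```text
tcp [388.2 349.4 152.9] rot [179.9  -0.  102.7] q7 -0.16 shift cm [-47.24   0.88  -1.52] turn z -88.75364617590421
```

Request:
move_arm:
  targets: "-1 -1.8 0.04 -1.5 0 0 0;-1 -3.64 0.07 0 0 0 0;-1 -3.64 0.07 0 0 0 0;-1 -3.64 0.07 0 0 0 0;-1 -3.64 0.07 0 0 0 0"

```text
clock: 27.08
eef_pos: [427.9, 189.3, 167.0]
tool_rot: [3.138, -0.0, 1.794]
force: [0.6, -0.7, -1.2]
width: 41.6
gripper_force: 60.9
```

Request:
move_arm:
  targets: "-1 -3.64 0.07 0 0 0 0;-1 -3.64 0.07 0 0 0 0;-1 -3.64 0.07 0 0 0 0;-1 -3.64 0.07 0 0 0 0;-1 -3.64 0.07 0 0 0 0"

```text
clock: 27.5
eef_pos: [471.5, 11.8, 166.9]
tool_rot: [3.139, 0.001, 1.794]
force: [2.1, 0.0, -0.5]
width: 41.7
gripper_force: 60.9
```

Request:
move_arm:
  targets: "-1 -3.64 0.07 0 0 0 0;-1 -3.64 0.07 0 0 0 0;-1 -3.64 0.07 0 0 0 0;-1 -1.8 0.03 0 0 0 0;-1 0 0 0 0 0 6"

```text
clock: 27.92
eef_pos: [502.6, -116.8, 167.5]
tool_rot: [3.137, 0.006, 1.68]
force: [0.3, 0.2, -0.5]
width: 41.6
gripper_force: 60.8
```

Request:
move_arm:
  targets: "-1 0 0 0 0 0 7;-1 0 0 0 0 0 7;-1 0 0 0 0 0 7;-1 0 0 0 0 0 7;-1 0 0 0 0 0 7"

```text
clock: 28.33
eef_pos: [501.6, -110.2, 166.9]
tool_rot: [3.139, -0.0, 1.072]
force: [-0.1, 0.4, -0.7]
width: 41.3
gripper_force: 60.8
```

Request:
move_arm:
  targets: "-1 0 0 0 0 0 7;-1 0 0 0 0 0 7;-1 0 0 0 0 0 7;-1 0 0 0 0 0 7;-1 0 0 0 0 0 7"

```text
clock: 28.75
eef_pos: [501.7, -109.9, 166.9]
tool_rot: [3.14, -0.002, 0.462]
force: [-0.7, 0.3, -0.4]
width: 41.6
gripper_force: 60.8
```

Request:
move_arm:
  targets: "-1 0 0 0 0 0 7;-1 0 0 0 0 0 7;-1 0 0 0 0 0 1.2;-1 0 0 0 0 0 0;-1 0 0 0 0 0 0"

```text
clock: 29.17
eef_pos: [501.2, -109.7, 166.2]
tool_rot: [3.141, -0.001, 0.205]
force: [0.5, 0.1, -0.8]
width: 41.2
gripper_force: 60.9
```

```bash
python3 - <<'E'
from h import *
delta((501,-109.4,60.7),11.5)
w=cams.get_image('wrist'); np.save('w15.npy',w,allow_pickle=True); save(w,'w15')
p,_,_=tool()
print(proj(w,[p+[0,0,14.5],(501,-109.4,56),(435.7,-87.8,75),(449.3,-154.8,75)]).round())
circle_blob(w,(0,100,20),(14,255,160),(150,20,500,330),75)
circle_blob(w,(8,80,60),(25,255,255),(150,20,500,330),75)
e=proj(w,[p+[0,0,14.5]])[0].astype(int)
circle_blob(w,(15,8,60),(30,40,255),(e[0]-60,e[1]-65,e[0]+60,e[1]+65),p[2]+14.5)
g=cv2.cvtColor(w['color'],cv2.COLOR_RGB2HSV);print(e,g[e[1],e[0]-70:e[0]+71:6].tolist())
E
```

```text
tcp [ 501.2 -109.7  166.2] rot [180.   -0.   11.8] q7 -0.48 shift cm [-0.02 -0.04 10.55] turn z 0.2536260736642788
[[313. 279.]
 [314. 197.]
 [271. 273.]
 [355. 274.]]
circ 314 168 68 ell [314. 223.] [168. 179.] world [[ 486.1 -112.5]]
circ 319 162 62 ell [314. 216.] [155. 173.] world [[ 491.6 -111.5]]
circ 315 293 73 ell [314. 292.] [111. 130.] world [[ 494.7 -111.3]]
[313 278] [[130, 38, 40], [165, 9, 56], [102, 21, 61], [6, 71, 18], [8, 15, 70], [12, 16, 82], [40, 8, 91], [26, 18, 98], [23, 10, 101], [25, 14, 112], [15, 17, 119], [21, 15, 121], [17, 14, 128], [17, 14, 130], [13, 14, 130], [21, 14, 129], [26, 15, 132], [26, 14, 131], [30, 10, 130], [24, 12, 103], [20, 9, 83], [30, 80, 16], [100, 14, 55], [150, 10, 52]]
```

Request:
move_arm:
  targets: "-1 0 0 2 0 0 0;-1 0 0 3 0 0 0;-1 0 0 2.5 0 0 0;-1 0 0 1.5 0 0 0;-1 0 0 0.7 0 0 0"

```text
clock: 29.63
eef_pos: [499.9, -109.3, 67.1]
tool_rot: [-3.14, 0.002, 0.203]
force: [0.7, -0.2, -0.8]
width: 41.4
gripper_force: 60.8
```

Request:
move_arm:
  targets: "-1 0 0 0.2 0 0 0;-1 0 0 0.2 0 0 0;-1 0 0 0 0 0 0"

```text
clock: 29.88
eef_pos: [501.5, -110.0, 65.5]
tool_rot: [3.141, -0.001, 0.202]
force: [-0.3, 0.4, -0.2]
width: 41.4
gripper_force: 60.8
```

Request:
move_arm:
  targets: "-1 0 0 0.1 0 0 0;-1 0 0 0.1 0 0 0;-1 0 0 0 0 0 0"

```text
clock: 30.13
eef_pos: [501.3, -109.6, 63.2]
tool_rot: [3.141, -0.001, 0.202]
force: [-0.8, -0.4, -0.1]
width: 41.8
gripper_force: 60.9
```

Request:
move_arm:
  targets: "-1 0 0 0.1 0 0 0;-1 0 0 0 0 0 0"

```text
clock: 30.3
eef_pos: [500.9, -109.3, 62.0]
tool_rot: [-3.141, -0.0, 0.202]
force: [-0.7, 0.7, 1.0]
width: 41.0
gripper_force: 61.0
```

Request:
move_arm:
  targets: "-1 0 0 0.1 0 0 0;-1 0 0 0 0 0 0"

```text
clock: 30.47
eef_pos: [500.8, -109.3, 61.1]
tool_rot: [-3.141, -0.0, 0.202]
force: [-1.0, 2.0, 6.3]
width: 41.4
gripper_force: 61.6
```

Request:
move_arm:
  targets: "-1 0 0 0.05 0 0 0;-1 0 0 0 0 0 0"

```text
clock: 30.63
eef_pos: [500.9, -109.3, 61.0]
tool_rot: [-3.14, -0.001, 0.202]
force: [-1.2, 1.8, 9.8]
width: 41.7
gripper_force: 61.8
```

Seated. Release, rise, and check all three from above.

Request:
move_arm:
  targets: "0.1 0 0 0 0 0 0;0.15 0 0 0 0 0 0;0.2 0 0 0 0 0 0;0.4 0 0 0 0 0 0;0.6 0 0 0 0 0 0"

```text
clock: 31.05
eef_pos: [500.9, -109.7, 60.2]
tool_rot: [3.141, 0.0, 0.202]
force: [0.0, -0.2, -0.1]
width: 67.7
gripper_force: 0.0
```

Request:
move_arm:
  targets: "0.6 0 0 -1 0 0 0;0.6 0 0 -2 0 0 0;0.6 0 0 -3 0 0 0;1 0 0 -3 0 0 0;1 0 0 -2 0 0 0"

```text
clock: 31.47
eef_pos: [501.3, -110.5, 173.2]
tool_rot: [3.14, -0.002, 0.201]
force: [1.0, -0.1, -0.8]
width: 85.5
gripper_force: 0.0
```

Request:
move_arm:
  targets: "1 0 0 0 0 0 0;1 0 0 0 0 0 0"

```text
clock: 31.63
eef_pos: [501.6, -109.7, 171.7]
tool_rot: [3.141, -0.003, 0.202]
force: [-0.6, 0.7, -0.0]
width: 85.2
gripper_force: 0.0
```

```bash
python3 - <<'E'
from h import *
delta((430,160,230),102.8)
w=cams.get_image('wrist'); np.save('w16.npy',w,allow_pickle=True); save(w,'w16')
P=proj(w,[(501,-109.4,75),(435.7,-87.8,75),(449.3,-154.8,75)]).round();print(P)
for p,(lo,hi) in zip(P.astype(int),[((10,5,100),(35,60,255)),((0,100,15),(14,255,160)),((8,80,60),(25,255,255))]):
    circle_blob(w,lo,hi,(p[0]-38,p[1]-38,p[0]+38,p[1]+38),75)
E
```

```text
tcp [ 501.6 -109.7  171.7] rot [ 1.80e+02 -1.00e-01  1.16e+01] q7 -0.49 shift cm [ -1.58 -27.85  -5.85] turn z 88.79268296459983
[[314. 203.]
 [272. 271.]
 [355. 271.]]
circ 314 214 35 ell [314. 210.] [49. 64.] world [[ 495.5 -110.9]]
circ 272 272 29 ell [272. 273.] [51. 57.] world [[433.7 -87.8]]
circ 357 274 29 ell [357. 274.] [52. 56.] world [[ 446.5 -157.5]]
```

Request:
move_arm:
  targets: "1 0 -2 -1.5 0 0 0;1 0.1 -3.7 -1.5 0 0 0;1 0.1 -3.7 0 0 0 0;1 0.1 -3.7 0 0 0 0;1 0 -3.7 0 0 0 0"

```text
clock: 32.1
eef_pos: [469.0, 57.1, 199.5]
tool_rot: [-3.141, 0.002, 0.201]
force: [0.6, 0.6, 0.2]
width: 85.3
gripper_force: 0.0
```

Request:
move_arm:
  targets: "1 0 -3.7 0 0 0 0;1 0 -1.7 0 0 0 0;1 0 0 0 0 0 0;1 0 0 0 0 0 0;1 0 0 0 0 0 0"

```text
clock: 32.52
eef_pos: [459.1, 107.2, 199.9]
tool_rot: [3.14, 0.001, 0.201]
force: [-0.8, -0.5, 0.2]
width: 85.6
gripper_force: 0.0
```

```bash
python3 - <<'E'
from h import *
delta((460,108,80))
w=cams.get_image('wrist'); np.save('w17.npy',w,allow_pickle=True); save(w,'w17')
print(proj(w,[(460,108,110),(460,108,78)]).round())
p=proj(w,[(460,108,100)])[0].astype(int)
b,m=blob(w,(0,0,0),(180,255,55),(p[0]-50,p[1]-50,p[0]+50,p[1]+50),100)
for c,s in b: print(c.round(),s)
E
```

```text
tcp [459.1 107.2 199.9] rot [1.799e+02 1.000e-01 1.150e+01] q7 -0.91 shift cm [ 0.12 -0.07 11.99] turn z None
[[313. 203.]
 [313. 191.]]
[305. 183.] [ 288  163   36   42 1167]
```

View pics/w17.png

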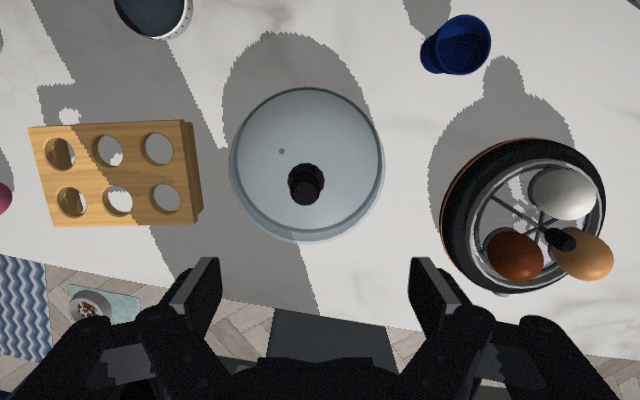

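All three eggs stand in the rings ((562,193),(515,256),(582,256)); holder empty. Lid knob (306,184), lid outline centred (307,165).

```bash
python3 - <<'E'
from h import *
w=np.load('w17.npy',allow_pickle=True).item()
for z in (92,95,98): print(z,onz(w,(305,183),z).round(1))
p=onz(w,(305,183),95)[0]
print(proj(w,[(*p,110),(*p,78),(*p,0)]).round())
q=onz(w,[(229,190),(305,243),(384,190)],0);print(q.round(1),np.hypot(*(q-p).T))
delta((*p,80))
E
```

```text
92 [[469.3 116.6]]
95 [[470.1 116.7]]
98 [[470.9 116.7]]
[[304. 188.]
 [306. 178.]
 [308. 160.]]
[[420.4 194.8]
 [374.5 100.9]
 [454.2  28.2]] [92.58787814 96.88526243 89.93277044]
tcp [459.3 106.8 200.1] rot [179.9   0.   11.4] q7 -0.91 shift cm [ 1.26 -0.76 12.01] turn z None
```

Rim radii don't fit a lid standing on the worktop, and the knob estimates from the two views disagree; I'll triangulate it.

```bash
python3 - <<'E'
from h import *
w=np.load('w17.npy',allow_pickle=True).item();t=np.load('top0.npy',allow_pickle=True).item()
w2=np.load('w2.npy',allow_pickle=True).item();w1=np.load('w7.npy',allow_pickle=True).item()
b,_=blob(t,(0,0,0),(180,255,95),(290,185,325,215),8)
print([(c.round(1),s.tolist()) for c,s in b])
ct=(306.2,199.3)
if b: ct=max(b,key=lambda q:q[1][4])[0]
for name,ims,uvs in [('top+w17',[t,w],[ct,(305,183)]),('w17+w2',[w,w2],[(305,183),(627,87)]),('all',[t,w,w2],[ct,(305,183),(627,87)])]:
    P=two(ims,uvs);print(name,P.round(1),[ (proj(i,P)[0]-u).round(1) for i,u in zip(ims,uvs)])
# holder/hole check of calibration of this view
print('holes',onz(w,[(160,149),(107,150),(59,152),(165,198),(117,200),(71,202)],36).round(0).tolist())
print('base',proj(w,[(460,-119,54)]))
# rim edge rows at centre column
g=cv2.cvtColor(w['color'],cv2.COLOR_RGB2GRAY);print(g[205:260:2,305].tolist());print(g[80:100,305].tolist());print(g[165,222:240].tolist(),g[165,376:394].tolist())
E
```

```text
[(array([305.8, 198.3]), [302, 194, 9, 9, 58])]
top+w17 [465.4 115.1  75.8] [array([-0.3, -0.1]), array([ 1.4, -0.3])]
w17+w2 [466.3 115.9  78.4] [array([ 0.6, -0.6]), array([ 0.4, -0.8])]
all [465.9 115.   78.6] [array([-0.3, -0.4]), array([1.6, 0.1]), array([-0.4, -0.8])]
holes [[460.0, 258.0], [449.0, 309.0], [438.0, 359.0], [411.0, 250.0], [399.0, 298.0], [387.0, 347.0]]
base [[538.92060709 228.37660756]]
[86, 161, 158, 164, 161, 160, 161, 160, 161, 163, 165, 163, 112, 105, 137, 140, 139, 137, 164, 188, 207, 208, 209, 208, 206, 207, 207, 207]
[117, 119, 117, 120, 119, 120, 100, 64, 50, 59, 88, 104, 106, 104, 104, 105, 108, 109, 110, 107]
[122, 124, 123, 123, 125, 123, 114, 98, 99, 99, 93, 90, 82, 76, 82, 103, 121, 122] [146, 123, 80, 84, 84, 96, 144, 174, 164, 167, 207, 205, 207, 207, 207, 206, 208, 207]
```

```bash
python3 - <<'E'
from h import *
w=np.load('w17.npy',allow_pickle=True).item()
R,t=pose(w);print('cam',(-R.T@t).round())
a=np.linspace(0,2*np.pi,361)
for c in [(465.5,115),(470,116.7),(460,108)]:
  for z,r in [(0,78),(20,78),(40,72),(54,60)]:
    q=proj(w,np.c_[c[0]+r*np.cos(a),c[1]+r*np.sin(a),np.full(361,z)]);print(c,z,r,q.min(0).round(),q.max(0).round())
for z0,z1 in [(78,110),(60,92)]:
    q=np.vstack([proj(w,np.c_[465.5+11*np.cos(a),115+11*np.sin(a),np.full(361,z)]) for z in (z0,z1)]);print('knob',z0,q.min(0).round(),q.max(0).round())
s=cams.get_image('scene'); b,_=blob(s,(0,0,0),(180,255,60),(285,185,325,225),15);print([(c.round(1),x.tolist()) for c,x in b])
g=cv2.cvtColor(s['color'],cv2.COLOR_RGB2GRAY);print(g[190:250:2,305].tolist())
print(proj(s,[(465.5,115,110),(465.5,115,78),(465.5,115,0)]).round(1))
E
```

```text
cam [536. 122. 342.]
(465.5, 115) 0 78 [235.  88.] [381. 232.]
(465.5, 115) 20 78 [231.  88.] [385. 239.]
(465.5, 115) 40 72 [232.  94.] [383. 242.]
(465.5, 115) 54 60 [241. 108.] [373. 237.]
(470, 116.7) 0 78 [234.  83.] [381. 228.]
(470, 116.7) 20 78 [230.  82.] [385. 235.]
(470, 116.7) 40 72 [231.  88.] [383. 238.]
(470, 116.7) 54 60 [240. 103.] [373. 233.]
(460, 108) 0 78 [241.  95.] [386. 237.]
(460, 108) 20 78 [237.  95.] [390. 245.]
(460, 108) 40 72 [238. 102.] [389. 248.]
(460, 108) 54 60 [248. 117.] [379. 243.]
knob 78 [291. 171.] [320. 208.]
knob 60 [292. 166.] [320. 201.]
[(array([312.4, 194.3]), [309, 189, 9, 12, 47]), (array([303.9, 202.4]), [299, 195, 11, 15, 109])]
[194, 197, 79, 41, 47, 46, 43, 47, 47, 48, 96, 160, 160, 124, 159, 158, 155, 156, 151, 150, 143, 138, 135, 134, 132, 133, 132, 52, 129, 124]
[[303.9 195.1]
 [304.1 205.5]
 [304.6 229.7]]
```

The rim ellipse (cols 235–381, rows 88–232) fits a lid centre of (465.5, 115) at z=0 exactly, and the scene view agrees; the knob blob just included reflections. Grasping there.

Request:
move_arm:
  targets: "1 0.77 -0.66 2 0 0 0;1 0 0 3 0 0 0;1 0 0 3 0 0 0;1 0 0 2.5 0 0 0;1 0 0 1.3 0 0 0"

```text
clock: 33.03
eef_pos: [464.4, 114.8, 79.9]
tool_rot: [3.141, 0.003, 0.199]
force: [-0.4, -0.2, 0.1]
width: 85.1
gripper_force: 0.0
```

Request:
move_arm:
  targets: "0.4 0 0 0 0 0 0;0 0 0 0 0 0 0;-0.3 0 0 0 0 0 0;-1 0 0 0 0 0 0;-1 0 0 0 0 0 0"

```text
clock: 33.45
eef_pos: [466.3, 116.5, 83.3]
tool_rot: [-3.141, -0.002, 0.202]
force: [0.7, 0.5, -1.3]
width: 25.3
gripper_force: 0.0
```

Request:
move_arm:
  targets: "-1 0 0 0 0 0 0;-1 0 0 0 0 0 0;-1 0 0 0 0 0 0;-1 0 0 0 0 0 0"

```text
clock: 33.78
eef_pos: [466.2, 116.5, 83.1]
tool_rot: [-3.141, -0.002, 0.202]
force: [-0.8, -0.3, 6.8]
width: 20.1
gripper_force: 58.7
```

Request:
move_arm:
  targets: "-1 0 0 -1 0 0 0;-1 0 0 -2.5 0 0 0;-1 0 0 -3 0 0 0;-1 0 0 -3 0 0 0;-1 0 0 -2.5 0 0 0"

```text
clock: 34.2
eef_pos: [465.2, 116.1, 204.4]
tool_rot: [3.141, 0.0, 0.201]
force: [1.0, -0.7, -1.4]
width: 20.2
gripper_force: 58.8
```

Request:
move_arm:
  targets: "-1 0 0 -0.5 0 0 0;-1 -0.38 1.64 0 0 0 0;-1 -0.76 3.28 0 0 0 0;-1 -0.76 3.28 0 0 0 0;-1 -0.76 3.28 0 0 0 0"

```text
clock: 34.62
eef_pos: [461.5, -1.9, 206.9]
tool_rot: [-3.141, 0.001, 0.204]
force: [0.5, -1.2, -2.4]
width: 20.2
gripper_force: 58.9
```

Request:
move_arm:
  targets: "-1 -0.76 3.28 0 0 0 0;-1 -0.76 3.28 0 0 0 0;-1 -0.76 3.28 0 0 0 0;-1 -0.38 1.64 0 0 0 0;-1 0 0 0 0 0 0"

```text
clock: 35.03
eef_pos: [458.5, -124.0, 207.6]
tool_rot: [3.139, 0.0, 0.195]
force: [-0.9, -0.6, -1.3]
width: 20.3
gripper_force: 59.0
```

Request:
move_arm:
  targets: "-1 0 0 0 0 0 0;-1 0 0 0 0 0 0"

```text
clock: 35.2
eef_pos: [459.0, -117.9, 206.8]
tool_rot: [-3.14, 0.001, 0.203]
force: [-0.1, 0.5, -1.7]
width: 20.1
gripper_force: 59.0
```

```bash
python3 - <<'E'
from h import *
delta((460.2,-119,127))
w=cams.get_image('wrist'); np.save('w18.npy',w,allow_pickle=True); save(w,'w18')
p,_,s=tool(); a=np.linspace(0,2*np.pi,361)
def ext(c,z,r):
    q=proj(w,np.c_[c[0]+r*np.cos(a),c[1]+r*np.sin(a),np.full(361,z)]);return q.min(0).round(),q.max(0).round()
print('lid rim expected',ext((p[0],p[1]-.5),p[2]-83.1,78)); print('base',ext((460,-119),44,85),'collar',ext((460,-119),54,70))
g=cv2.cvtColor(w['color'],cv2.COLOR_RGB2GRAY)
print('col 314 rows 0..',g[0:200:2,314].tolist());print('row130',g[130,100:520:3].tolist())
t=s['torque'];print(s['force'],t)
E
```

```text
tcp [ 459.  -117.9  206.8] rot [-1.799e+02  1.000e-01  1.160e+01] q7 -0.49 shift cm [0.11 0.15 7.98] turn z None
lid rim expected (array([208.,  96.]), array([421., 298.]))
base (array([228.,  87.]), array([404., 258.])) collar (array([241., 105.]), array([391., 250.]))
col 314 rows 0.. [108, 108, 109, 110, 110, 111, 108, 107, 108, 110, 109, 110, 111, 110, 111, 109, 111, 108, 111, 112, 109, 111, 109, 109, 110, 110, 108, 113, 112, 113, 111, 109, 113, 111, 111, 108, 112, 112, 111, 110, 112, 110, 112, 113, 47, 10, 19, 17, 19, 39, 43, 47, 49, 57, 88, 84, 57, 86, 93, 93, 100, 100, 104, 106, 109, 109, 110, 113, 116, 119, 121, 120, 120, 119, 118, 121, 120, 120, 120, 119, 118, 116, 111, 106, 90, 89, 89, 90, 92, 77, 78, 79, 81, 84, 81, 85, 85, 86, 82, 83]
row130 [176, 178, 179, 180, 181, 181, 182, 182, 179, 182, 179, 181, 182, 181, 182, 183, 183, 184, 182, 183, 184, 183, 183, 184, 183, 183, 183, 188, 184, 183, 182, 183, 184, 182, 184, 186, 183, 184, 185, 182, 182, 134, 110, 108, 108, 60, 46, 63, 44, 43, 44, 47, 49, 51, 88, 78, 87, 61, 65, 69, 97, 96, 97, 95, 83, 92, 94, 101, 103, 103, 106, 109, 110, 108, 110, 110, 108, 105, 104, 99, 100, 100, 102, 102, 88, 66, 69, 80, 89, 92, 56, 59, 59, 57, 54, 54, 62, 54, 81, 185, 185, 187, 188, 190, 186, 187, 185, 185, 186, 186, 187, 186, 184, 187, 187, 187, 185, 187, 182, 183, 183, 186, 184, 188, 189, 188, 186, 185, 185, 184, 182, 186, 183, 186, 187, 182, 186, 186, 182, 184]
[ 0.50385544 -0.07585312 -1.86042757] [ 0.01104011 -0.02461064 -0.00503765]
```

```bash
python3 - <<'E'
from h import *
w=np.load('w18.npy',allow_pickle=True).item(); p,_,_=tool(); a=np.linspace(0,2*np.pi,2001)
def chord(c,z,r,row):
    q=proj(w,np.c_[c[0]+r*np.cos(a),c[1]+r*np.sin(a),np.full(2001,z)]);k=q[np.abs(q[:,1]-row)<1.5][:,0];m=k.mean();return k[k<m].mean().round(1),k[k>m].mean().round(1)
g=cv2.cvtColor(w['color'],cv2.COLOR_RGB2GRAY)
for row in (120,130,145,160,175):
    print(row,'lid',chord(p[:2],p[2]-83.1,78,row),'base',chord((460,-119),44,85,row),'white->dark edges',[int(x) for x in (np.where(np.abs(np.diff(g[row,195:435].astype(int)))>25)[0]+195)])
E
```

```text
120 lid (np.float64(244.8), np.float64(382.8)) base (np.float64(246.6), np.float64(385.3)) white->dark edges [221, 222, 382, 383, 384]
130 lid (np.float64(234.1), np.float64(393.5)) base (np.float64(239.7), np.float64(392.3)) white->dark edges [222, 367, 393, 394, 395]
145 lid (np.float64(222.6), np.float64(405.0)) base (np.float64(232.7), np.float64(399.2)) white->dark edges [219, 220, 222, 223, 233, 263, 358, 365, 372, 373, 375, 378, 394, 395, 399, 405, 406, 410]
160 lid (np.float64(214.8), np.float64(412.9)) base (np.float64(229.0), np.float64(403.0)) white->dark edges [208, 214, 229, 362, 371, 377, 379, 381, 384, 398, 399, 408, 414, 419]
175 lid (np.float64(210.0), np.float64(417.7)) base (np.float64(228.0), np.float64(403.9)) white->dark edges [202, 215, 228, 241, 246, 297, 300, 312, 316, 364, 372, 381, 383, 386, 399, 413, 414]
```

Lid is level and centred under the tool, about 1 mm off in x (edge row 98 against 96); base confirmed at (460,−119). Lowering.

Request:
move_arm:
  targets: "-1 0.17 0.16 1 0 0 0;-1 0 0 2 0 0 0;-1 0 0 1.5 0 0 0;-1 0 0 1 0 0 0;-1 0 0 0.5 0 0 0"

```text
clock: 35.67
eef_pos: [460.8, -119.2, 145.6]
tool_rot: [-3.14, 0.002, 0.204]
force: [-0.6, 0.1, -1.3]
width: 20.0
gripper_force: 59.0
```

Request:
move_arm:
  targets: "-1 0 0 0 0 0 0;-1 0 0 0 0 0 0"

```text
clock: 35.83
eef_pos: [461.6, -120.4, 147.3]
tool_rot: [3.141, 0.0, 0.202]
force: [-0.1, 0.5, -1.4]
width: 20.1
gripper_force: 59.0
```

Request:
move_arm:
  targets: "-1 0 -0.13 0.5 0 0 0;-1 0 0 0.5 0 0 0;-1 0 0 0.4 0 0 0;-1 0 0 0.2 0 0 0;-1 0 0 0 0 0 0"

```text
clock: 36.25
eef_pos: [460.9, -119.0, 130.9]
tool_rot: [-3.141, 0.001, 0.202]
force: [-1.5, 0.6, -1.9]
width: 20.1
gripper_force: 59.0
```

Request:
move_arm:
  targets: "-1 0 0 0.2 0 0 0;-1 0 0 0.1 0 0 0;-1 0 0 0 0 0 0"

```text
clock: 36.5
eef_pos: [461.1, -119.1, 128.2]
tool_rot: [-3.141, 0.0, 0.202]
force: [-0.1, -0.6, -1.7]
width: 20.0
gripper_force: 59.0
```

Request:
move_arm:
  targets: "-1 0 0 0.1 0 0 0;-1 0 0 0 0 0 0"

```text
clock: 36.67
eef_pos: [461.2, -119.2, 127.4]
tool_rot: [-3.142, -0.0, 0.202]
force: [-0.9, 0.0, 0.6]
width: 20.3
gripper_force: 59.4
```

Request:
move_arm:
  targets: "-1 0 0 0.06 0 0 0;-1 0 0 0 0 0 0"

```text
clock: 36.83
eef_pos: [461.3, -119.3, 127.2]
tool_rot: [-3.141, -0.001, 0.202]
force: [-1.4, 1.3, 6.1]
width: 19.9
gripper_force: 59.9
```

Request:
move_arm:
  targets: "-0.6 0 0 0 0 0 0;-0.4 0 0 0 0 0 0;-0.1 0 0 0 0 0 0;0.3 0 0 0 0 0 0;0.6 0 0 0 0 0 0"

```text
clock: 37.25
eef_pos: [461.3, -119.1, 126.7]
tool_rot: [3.142, -0.0, 0.202]
force: [-0.7, 0.5, -0.4]
width: 60.9
gripper_force: 0.0
```

Request:
move_arm:
  targets: "0.6 0 0 -1 0 0 0;0.6 0 0 -2 0 0 0;1 0 0 -3 0 0 0;1 0 0 -3 0 0 0;1 0 0 0 0 0 0"

```text
clock: 37.67
eef_pos: [463.7, -121.1, 221.6]
tool_rot: [3.138, -0.007, 0.201]
force: [1.6, 0.1, -0.8]
width: 85.3
gripper_force: 0.0
```

Request:
move_arm:
  targets: "1 0 0 0 0 0 0;1 0 0 0 0 0 0;1 0 0 0 0 0 0"

```text
clock: 37.92
eef_pos: [460.6, -118.6, 216.1]
tool_rot: [-3.141, 0.001, 0.202]
force: [0.2, -0.3, 0.7]
width: 85.3
gripper_force: 0.0
```

```bash
python3 - <<'E'
from h import *
p,_,_=tool();print(p)
w=cams.get_image('wrist'); s=cams.get_image('scene'); save(w,'w19'); save(s,'s19')
a=np.linspace(0,2*np.pi,361)
for n,im in (('w',w),('s',s)):
    g=cv2.cvtColor(im['color'],cv2.COLOR_RGB2GRAY)
    for z,r in ((44,78),(44,85),(44+72,3)):
        q=proj(im,np.c_[460+r*np.cos(a),-119+r*np.sin(a),np.full(361,z)]);print(n,z,r,q.min(0).round(),q.max(0).round())
print('knob exp',proj(w,[(460,-119,154),(460,-119,122)]).round(),proj(s,[(460,-119,154),(460,-119,122)]).round())
c=np.hstack([s['color'][150:250,320:430],]) [:,:,::-1]
A=cv2.resize(c,(440,400),interpolation=cv2.INTER_CUBIC);B=cv2.resize(w['color'][60:310,190:440][:,:,::-1],(400,400))
cv2.imwrite('pics/fin.png',np.hstack([A,B])[:, :800])
E
```

```text
[ 460.56027049 -118.63609214  216.12881873]
w 44 78 [236.  97.] [393. 249.]
w 44 85 [229.  89.] [400. 255.]
w 116 3 [311. 197.] [318. 205.]
s 44 78 [348. 188.] [399. 211.]
s 44 85 [346. 188.] [401. 213.]
s 116 3 [374. 177.] [376. 178.]
knob exp [[314. 218.]
 [315. 203.]] [[376. 166.]
 [375. 176.]]
```

The picture allowance is used up, so I'll check the lid's seat numerically.

```bash
python3 - <<'E'
from h import *
w=cams.get_image('wrist'); s=cams.get_image('scene')
b,_=blob(s,(0,0,0),(180,255,60),(362,155,390,182),10);print('scene knob',[(c.round(1),x.tolist()) for c,x in b])
b,_=blob(w,(0,0,0),(180,255,50),(285,180,345,245),100);print('wrist knob',[(c.round(1),x.tolist()) for c,x in b])
a=np.linspace(0,2*np.pi,361)
q=np.vstack([proj(w,np.c_[460+11*np.cos(a),-119+11*np.sin(a),np.full(361,z)]) for z in (122,154)]);print('exp wrist',q.min(0).round(),q.max(0).round())
q=np.vstack([proj(s,np.c_[460+11*np.cos(a),-119+11*np.sin(a),np.full(361,z)]) for z in (122,154)]);print('exp scene',q.min(0).round(),q.max(0).round())
g=cv2.cvtColor(w['color'],cv2.COLOR_RGB2GRAY)
print('rows 80-120',g[80:120,314].tolist());print('row 170 L',g[170,222:250].tolist(),'R',g[170,380:406].tolist())
E
```

```text
scene knob [(array([382.1, 157.4]), [371, 155, 19, 7, 94]), (array([375.6, 168.3]), [367, 157, 23, 22, 198])]
wrist knob [(array([315.3, 203.7]), [295, 181, 41, 48, 1510])]
exp wrist [298. 189.] [330. 234.]
exp scene [371. 164.] [380. 177.]
rows 80-120 [99, 100, 99, 100, 100, 103, 100, 100, 100, 67, 11, 13, 15, 4, 14, 18, 30, 43, 39, 37, 44, 37, 42, 41, 43, 42, 40, 60, 75, 81, 76, 83, 65, 54, 67, 83, 79, 86, 88, 90]
row 170 L [167, 164, 165, 165, 167, 167, 167, 137, 63, 25, 32, 30, 38, 48, 57, 62, 60, 67, 53, 50, 63, 76, 85, 75, 74, 78, 91, 90] R [91, 104, 106, 88, 74, 71, 65, 70, 67, 68, 69, 61, 59, 63, 60, 64, 99, 135, 133, 134, 158, 169, 167, 170, 171, 169]
```

```bash
python3 -c "
from cell import order
print(order.finish_job())"
```

```text
the job is handed in; nothing more can be done
None
```

The job is handed in at about 38 s on the clock. The rack is on the hot plate, all three eggs stand upright in its rings, and the lid's rim is down on the shoulder; that last check was by measurement only, as I had no pictures left to view.

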